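# Swap the uncapped tube in the sloped case and shut the lid

## Task

Check the four tubes in the sloped packing case: one has no cap. Take it out and lay it in the white reject tray, then put the capped tube from the black mat into the nest that has come free, cap to the front like the others. Last, lift the lid stay off its pin by the black knob, let the lid sink, and press its front rim until it snaps fully shut; leave the other tubes and the cone where they lie.

Things in the scene. Friction and masses are not known exactly. Their poses are not given: they have to be found in the camera images.
- case: grey packing case, 262 mm wide (y), 140 mm deep, on a wire stand that slopes it 23 degrees: front edge low (toward -x, the robot), back edge with the hinge high. Origin: on the table under it; x level, away from the front; y left; z up. 'Up the slope' is (0.92, 0, 0.39), 'square to the floor' (-0.39, 0, 0.92) in this frame. Side and back walls stand 34 mm over the case floor, the front wall 20 mm
- case_floor (a point): middle of the case floor's upper face between the rests, 55 mm up the slope from the front face; x up the slope, y left, z square to the floor. Four nests side by side, 58 mm apart in y, hold a tube each, lying up the slope in V notches of two rests 8 mm wide, 12 and 15 mm high, 23 and 88 mm up the slope from the front face: 57 mm of free floor between the rests for the fingers
- lid (a joint): clear lid, grey frame, hinged on the case's back top edge. About 0.02 while the stay is hooked: propped open, leaning 23 degrees past vertical toward the robot, over the tubes, so a hand cannot come straight down on them but fits square to the sloped floor. Unhooked it sinks by itself in about 3 s to 1.50, where its rim rests on a spring catch, 10 mm from shut; about 5 N on the rim snaps it home to 1.57
- lid_front (a point): middle of the lid's front rim on its upper face, 139 mm from the hinge, on a thin black thumb pad 70 mm wide; the lid is 147 x 262 mm, frame 7 mm thick. Press here square to the lid to snap it shut. Axes turn with the lid: z out of its upper face, x toward the hinge; shut, z is square to the case floor
- stay_knob (a point): middle of the black knob of the lid stay: a cylinder 14 mm thick, 30 mm long, axis along the case's y, 18 mm outside the strap on the case's right (-y) side. Axes: x along the strap toward its pivot (hooked: rising 34 degrees, away from the front), y as the case's y, z square to the strap, up and toward the front. To unhook: raise it 14 mm along z, draw it 12 mm along -x, let go
- stay (a joint): turn of the stay on its pivot at the lid's right edge, 104 mm from the knob: about 0.02 hooked, more when lifted. A steel strap 10 mm deep, 4 mm thick; a tooth under it, 8 mm deep, 6 mm long, hooks behind a pin on the case side, 23 mm up the strap from the knob. Lifting takes 1 to 3 N and the lid gives a little; once the tooth is past the pin the strap slides over it as the lid sinks
- open_tube: the faulty tube in the case: orange, tapered, 90 mm, no cap and no collar: a plain open mouth 20 mm across at its -y end, 17 mm across the middle, 14 mm at its +y end. Lies in one of the four nests, mouth to the front. Origin: underside of its middle; y along the tube, z square to its side, its axis 8 mm above the origin
- spare: the good replacement on the black mat: orange tapered tube, 98 mm, closed by a round cap with a raised collar, 20 mm across, at its -y end; 17 mm across the middle, 14 mm at its +y end. Origin: underside of its middle, axis 8 mm above it; y along the tube away from the cap, z up while it lies flat
- spare_cap (a point): centre of the spare's cap end face, 49 mm along -y from its origin; axes as the spare
- reject_tray: white reject tray, empty, 150 x 130 mm (x, y), walls 28 mm high and 3 mm thick; fixed; origin: centre of its underside. Tray and mat stand left and right of the case, either way round
- tray_floor (a point): centre of the reject tray's floor, 3 mm above the table; axes as the tray
- mat: black rubber mat, 150 x 150 x 2 mm, fixed; origin: centre of its underside. On it lie, 50 mm apart in y and in any order, the spare, a second open tube and a paper cone, long axes about along x, cap, mouth or thick end toward the robot
- spare_open: a second open tube, 90 mm, no cap and no collar, on the mat: not fit to pack, leave it. Origin and axes as open_tube
- loose_cone: rolled paper cone, 92 mm long, 12 mm thick, beige tip, on the mat; leave it. Origin: underside of its middle, y along it
- packed_1: capped tube 1 already in the case: orange tapered tube, 98 mm, closed by a round cap with a raised collar, 20 mm across, at its -y end; 17 mm across the middle, 14 mm at its +y end; lies in a nest with its cap to the front. Origin: underside of its middle, axis 8 mm above it; leave it in its nest
- packed_2: capped tube 2 already in the case: orange tapered tube, 98 mm, closed by a round cap with a raised collar, 20 mm across, at its -y end; 17 mm across the middle, 14 mm at its +y end; lies in a nest with its cap to the front. Origin: underside of its middle, axis 8 mm above it; leave it in its nest
- packed_3: capped tube 3 already in the case: orange tapered tube, 98 mm, closed by a round cap with a raised collar, 20 mm across, at its -y end; 17 mm across the middle, 14 mm at its +y end; lies in a nest with its cap to the front. Origin: underside of its middle, axis 8 mm above it; leave it in its nest
- nest1 (a point): nest 1 counted from the right (-y): where the centre of a seated tube's cap end face belongs, against the front wall, 13.6 mm square above the case floor; x runs up the slope along the tube's axis, z square to the floor
- nest2 (a point): nest 2 counted from the right (-y): where the centre of a seated tube's cap end face belongs, against the front wall, 13.6 mm square above the case floor; x runs up the slope along the tube's axis, z square to the floor
- nest3 (a point): nest 3 counted from the right (-y): where the centre of a seated tube's cap end face belongs, against the front wall, 13.6 mm square above the case floor; x runs up the slope along the tube's axis, z square to the floor
- nest4 (a point): nest 4 counted from the right (-y): where the centre of a seated tube's cap end face belongs, against the front wall, 13.6 mm square above the case floor; x runs up the slope along the tube's axis, z square to the floor

How it is judged (in metres and radians):
On the way, in this order (a step that is already met when the one before it is completed fails the run):
1. the open tube lies in the reject tray, let go (x of open_tube in the frame of tray_floor between -0.06 and 0.06 m and y of open_tube in the frame of tray_floor between -0.06 and 0.06 m and z of open_tube in the frame of tray_floor below 0.025 m and linear speed of open_tube below 0.03 m/s and contact force between open_tube and the fingers below 0.1 N), for 0.2 s.
2. the capped spare lies in the freed nest, cap to the front, let go, the lid still propped (((distance between spare_cap and nest1 below 0.016 m and angle between the y axis of spare and the x axis of nest1, either way round below 0.12 rad) or (distance between spare_cap and nest2 below 0.016 m and angle between the y axis of spare and the x axis of nest2, either way round below 0.12 rad) or (distance between spare_cap and nest3 below 0.016 m and angle between the y axis of spare and the x axis of nest3, either way round below 0.12 rad) or (distance between spare_cap and nest4 below 0.016 m and angle between the y axis of spare and the x axis of nest4, either way round below 0.12 rad)) and contact force between spare and the fingers below 0.1 N and value of joint lid below 0.1 rad), for 0.2 s.
3. the stay is off its pin and the lid is sinking (value of joint lid above 0.4 rad), for 0.05 s.
At the end, for the whole second after the job is handed in: The open tube rests inside the reject tray; the spare rests in a nest of the case, cap to the front, cap end face within 16 mm of that nest's point, axis within 0.12 rad of the nest's; the lid is snapped fully shut (above 1.55 rad) (x of open_tube in the frame of tray_floor between -0.06 and 0.06 m and y of open_tube in the frame of tray_floor between -0.06 and 0.06 m and z of open_tube in the frame of tray_floor below 0.025 m and linear speed of each of open_tube, spare below 0.03 m/s and ((distance between spare_cap and nest1 below 0.016 m and angle between the y axis of spare and the x axis of nest1, either way round below 0.12 rad) or (distance between spare_cap and nest2 below 0.016 m and angle between the y axis of spare and the x axis of nest2, either way round below 0.12 rad) or (distance between spare_cap and nest3 below 0.016 m and angle between the y axis of spare and the x axis of nest3, either way round below 0.12 rad) or (distance between spare_cap and nest4 below 0.016 m and angle between the y axis of spare and the x axis of nest4, either way round below 0.12 rad)) and value of joint lid above 1.55 rad); the robot touches nothing.
It fails at once if a capped tube already in the case is shifted more than 25 mm from where it lay (distance of packed_1 from where it was at the start of the episode above 0.025 m).
It fails at once if a capped tube already in the case is shifted more than 25 mm from where it lay (distance of packed_2 from where it was at the start of the episode above 0.025 m).
It fails at once if a capped tube already in the case is shifted more than 25 mm from where it lay (distance of packed_3 from where it was at the start of the episode above 0.025 m).
It fails at once if the other open tube on the mat is shifted more than 40 mm from where it lay (distance of spare_open from where it was at the start of the episode above 0.04 m).
It fails at once if the cone on the mat is shifted more than 40 mm from where it lay (distance of loose_cone from where it was at the start of the episode above 0.04 m).
It also fails if it takes over 72 s, if anything falls off the work surface, if the arm or the gripper's body presses on something with over 40 N, if the wrist force passes 120 N, or if a joint passes its speed limit or range.

## Robot

A 6-joint arm with a two-finger parallel gripper is mounted at the origin on a cart in front of the work surface, level with it; the furniture and walls round the work are solid. World frame = base frame: x ahead of the robot, y to its left, z up, the work surface at z = 0. Lengths are in mm, angles in degrees, forces in N, time in s.
With the tool pointing down it reaches from about 275 to 850 mm from the base axis. Payload 19 kg.
Tool frame: the origin (TCP) lies at the very end of the fingers, on their centre line; the grasp point (between the pads) lies 19 mm behind it; z points along the fingers, y is the direction in which the jaws open and shut (so a half turn about z gives the same grasp; the last joint's range is limited). The gripper opens to 85 mm and grips with 20 to 120 N. Pads are 22 mm wide; open, the fingers measure 114 mm over their backs; the gripper's body (76 mm by 85 mm) begins 54 mm behind the grasp point. The pads swing forward as they close: fully open they stand 13 mm farther back than shut.
Start: joints at [-78.094, 8.623, 82.357, -0, 89.026, -7.678], TCP at [192.704, -541.715, 231.267] pointing down, gripper open.
Joint ranges: [-160.23, 160.23], [-39.13, 120.54], [6.94, 153.29], [-79.49, 259.48], [9.18, 160.14], [-161.06, 161.06]. Speed limits (degrees/s): [108.29, 108.29, 127.2, 172.46, 172.46, 172.46].

## Interface

Orientations are given as [roll, pitch, yaw] about the fixed x, y, z axes, in that order (R = Rz(yaw) Ry(pitch) Rx(roll)).
In Python, from bench import * gives the robot as it stands.
- The arm moves only by the tool play_rows, never from a script. Its argument "rows" is a list of rows, each a list of 3 entries, a list of its own where there are three numbers: the shift along the tool's x, y, z in mm, then the turn, a rotation vector about the tool's x, y, z in rad, then the closure, from 0 (fully open) to 1 (shut). A call has 1 to 5 rows; each row shifts and turns the commanded pose from where the row before left it, along the tool's axes as they then stand; what a row does not reach is not made up. A row lasts 1/8 s, in which the tool goes at most 62.5 mm and 10.7 degrees, less where a joint would pass 70% of its speed; a pose out of reach is approached as far as the arm can. A call with a gripper value outside its range is refused whole. The fingers move at their own pace and stop on an object; the grip force is fixed at half the most. Time passes only in rows, so rows that do not move let the fingers close. It gives the time, the measured TCP pose, the force and the opening at its end, in the units of the state.
- read_state(): the state, without advancing time (a new reading comes with each control period).
- read_camera(name): name is "scene" or "top" or "wrist"; returns a dict with "color" (384x512x3 uint8, red, green, blue), "z_map" (384x512 float32, mm along the optical axis (not along the pixel's ray), 0 where there is no reading), "fx", "fy", "cx", "cy" (pixels), "world_to_cam" (4x4, takes a point from world to camera coordinates); the wrist camera has in their place "T_tool_cam" (4x4, takes a point from camera to tool coordinates, whose origin is the TCP and whose axes are the flange's). Camera axes: x right, y up, looking along -z (the intrinsics and any distortion apply to the point x, -y, -z); pixel columns grow to the right and rows downward; lengths in mm; the calibration is good to about 2 mm. A picture is of the moment at which its call begins: read the wrist's pose just before it.
- close_job(): hands the job in, once; it reports no verdict.
Trained networks look in a picture, given as the dict that the camera call returned (one of the last four; its "shot" number tells which), for a name from the list of things; names that differ only in an ending like _2 or _b are one class to them, and where a whole thing is asked for, a point or a joint stands for the part that bears it (a point fixed in the world has none). Each returns a list of dicts, best first, with "score" (0 to 1); they miss things now and then, are a little off and sometimes report something else, mostly with a low value. They report only what shows in the picture. A call takes as long as a camera call.
- cut_out(picture, name): "pixels" (384x512 bool, what is visible of it) and "extent" ([left, top, right, bottom] in pixels, round what is visible of it).
- landmark_of(picture, name): "xy" ([column, row] in pixels: a listed point, or the origin of a listed thing).
The state is a dict: "time_s": time; "joint_pos": joint angles; "dq": joint speeds; "joint_torque": joint torques, N m; "ee_pos": TCP position; "tool_rot": TCP orientation; "ft_force": force on the tool from outside, world axes, zero at the start; "moment": the same for the moment, N m; "opening": finger opening in mm.
Only numpy, scipy, OpenCV 4.12 (cv2) and the standard library are available. Lean on these libraries where they do the work, as an engineer would, in place of code of your own. Each camera call takes 0.05 s, during which the arm holds its last target.

## Working session

There is one attempt and no reset: what is moved stays moved. The work goes in short steps, Python scripts to look and compute and a tool call to move; the robot and the scene stay as the last step left them, time stands still between calls to the robot, and variables do not carry over. Pictures are saved under pics/ and viewed, and the job is handed in when it is done.

Besides the shell and the picture viewer there is one more tool, called after "Emit:" as name([rows], argument=value, ...), one row to a line, values as JSON. play_rows: Moves the arm, as the interface text tells. Its arguments: {"type":"object","properties":{"rows":{"type":"array"}},"required":["rows"]}

```bash
ls; mkdir -p pics
cat > h.py <<'E'
from bench import *
import numpy as np, cv2
from scipy.spatial.transform import Rotation as R
def save(p,name,pts=()):
    im=cv2.cvtColor(p["color"],cv2.COLOR_RGB2BGR).copy()
    for (x,y) in pts: cv2.circle(im,(int(x),int(y)),3,(255,0,255),1)
    cv2.imwrite("pics/"+name+".png",im)
def toolT():
    s=read_state(); T=np.eye(4); T[:3,3]=s["ee_pos"]; T[:3,:3]=R.from_euler("xyz",s["tool_rot"],degrees=True).as_matrix(); return T
def camT(p,T=None):
    return np.linalg.inv(p["world_to_cam"]) if "world_to_cam" in p else T@p["T_tool_cam"]
def unproj(p,uv,T=None,z=None):
    u,v=uv; 
    if z is None:
        a=p["z_map"][max(0,int(v)-1):int(v)+2,max(0,int(u)-1):int(u)+2]; a=a[a>0]; z=np.median(a) if a.size else np.nan
    c=np.array([(u-p["cx"])/p["fx"]*z,-(v-p["cy"])/p["fy"]*z,-z,1])
    return (camT(p,T)@c)[:3]
def cloud(p,m,T=None):
    vs,us=np.nonzero(m&(p["z_map"]>0)); z=p["z_map"][vs,us]
    c=np.stack([(us-p["cx"])/p["fx"]*z,-(vs-p["cy"])/p["fy"]*z,-z,np.ones_like(z)])
    return (camT(p,T)@c)[:3].T
def proj(p,X,T=None):
    c=np.linalg.inv(camT(p,T))@np.append(X,1); return np.array([p["cx"]-p["fx"]*c[0]/c[2],p["cy"]+p["fy"]*c[1]/c[2]])
E
python3 - <<'E'
from h import *
print(read_state())
for n in ["scene","top","wrist"]:
    p=read_camera(n); save(p,n+"0"); print(n,p["shot"],p["fx"],p["cx"],p["cy"],[k for k in p])
    if n!="wrist": print(camT(p).round(2))
    else: print(p["T_tool_cam"].round(3))
E
```

```text
pics
{'time_s': 0.0, 'joint_pos': array([-7.80956684e+01,  8.65122111e+00,  8.23928203e+01,  1.04810277e-03,
        8.90261633e+01, -7.67766294e+00]), 'dq': array([-0.03056559, -0.01687457,  0.00676323, -0.00811621, -0.03133898,
        0.02353701]), 'joint_torque': array([-1.85483618e-04, -7.13064051e+01, -5.70867634e+01, -2.42980132e-04,
        8.77229904e-03,  2.31918318e-05]), 'ee_pos': array([ 192.65017674, -541.50679708,  230.6743842 ]), 'tool_rot': array([-1.79930565e+02, -1.04178757e-02,  1.95819698e+01]), 'ft_force': array([-0.77143502, -0.05267407, -0.09077962]), 'moment': array([0.01504878, 0.06128586, 0.03308014]), 'opening': 85.13243755181055}
scene 1 397.72988161221457 252.8060927696346 194.22943000620032 ['color', 'z_map', 'fx', 'fy', 'cx', 'cy', 'world_to_cam', 'shot']
[[-8.7000e-01  3.5000e-01 -3.4000e-01  8.7280e+01]
 [-4.9000e-01 -6.6000e-01  5.8000e-01  6.4796e+02]
 [-2.0000e-02  6.7000e-01  7.4000e-01  9.9652e+02]
 [ 0.0000e+00  0.0000e+00  0.0000e+00  1.0000e+00]]
top 2 353.0768477642368 253.15388429827405 190.07384276629583 ['color', 'z_map', 'fx', 'fy', 'cx', 'cy', 'world_to_cam', 'shot']
[[-2.00000e-02  9.80000e-01 -2.00000e-01  2.49820e+02]
 [-1.00000e+00 -2.00000e-02 -2.00000e-02 -3.11000e+00]
 [-3.00000e-02  2.00000e-01  9.80000e-01  1.25946e+03]
 [ 0.00000e+00  0.00000e+00  0.00000e+00  1.00000e+00]]
wrist 3 265.3546365569661 260.9677019071003 189.70544318955166 ['color', 'z_map', 'fx', 'fy', 'cx', 'cy', 'T_tool_cam', 'shot']
[[ 1.00000e-03  9.61000e-01  2.75000e-01  7.03790e+01]
 [ 1.00000e+00 -1.00000e-03 -0.00000e+00  5.86000e-01]
 [ 0.00000e+00  2.75000e-01 -9.61000e-01 -1.43611e+02]
 [ 0.00000e+00  0.00000e+00  0.00000e+00  1.00000e+00]]
```

View pics/scene0.png

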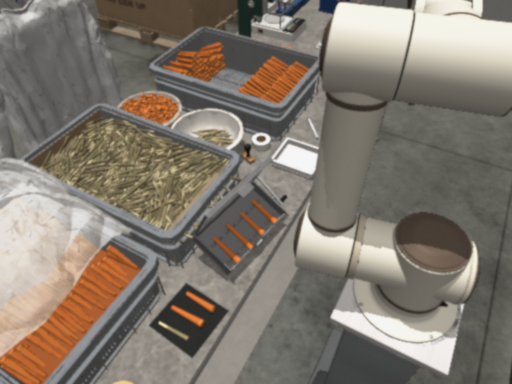

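View pics/top0.png

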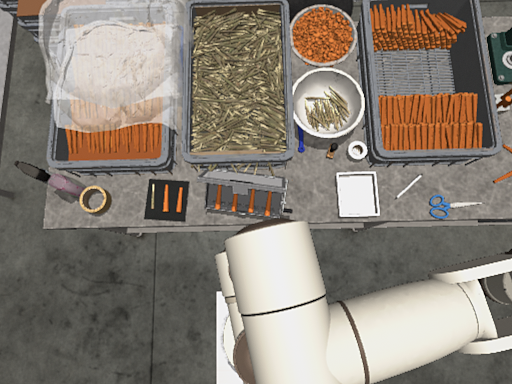

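View pics/wrist0.png

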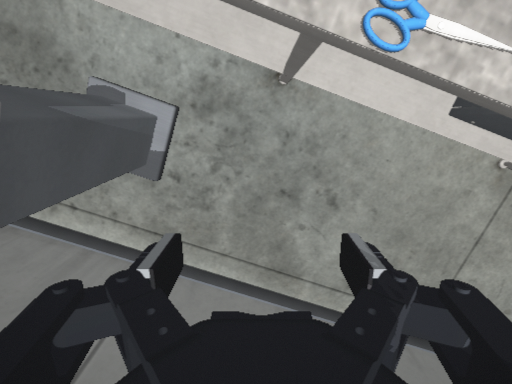

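The top view shows the mat on the left (pixels 146-188, 180-220), the case in the middle (205-292, 170-217), and the tray on the right (337-380, 173-217). Next I'll run the detections.

Run:
```python
from h import *
for n in ["top","scene"]:
    p=read_camera(n)
    for k in ["open_tube","packed_1","spare","spare_open","loose_cone","reject_tray","mat","case","lid","stay","case_floor","tray_floor","stay_knob","lid_front","spare_cap","nest1","nest2","nest3","nest4"]:
        try: r=landmark_of(p,k)
        except Exception as e: print(k,e); continue
        for d in r[:4]:
            print(n,k,round(d["score"],2),np.round(d["xy"],1),unproj(p,d["xy"]).round(0))
    im=p["color"]
    if n=="top": c=im[160:230,130:390]; s=3
    else: c=im[130:360,140:330]; s=3
    c=cv2.resize(c,None,fx=s,fy=s,interpolation=cv2.INTER_CUBIC)
    cv2.imwrite("pics/crop_%s.png"%n,cv2.cvtColor(c[:600],cv2.COLOR_RGB2BGR))
```

```text
top open_tube 0.58 [253.8 198.9] [458.  22.  69.]
top packed_1 0.57 [233.5 196.5] [471.  93.  49.]
top packed_1 0.48 [268.  198.6] [457. -27.  71.]
top packed_1 0.46 [218.  190.7] [488. 144.  74.]
top spare 0.51 [165.4 197. ] [482. 341.  16.]
top spare_open 0.42 [177.6 202.8] [462. 300.   2.]
top loose_cone 0.7 [256.6 196.7] [468.  12.  52.]
top loose_cone 0.66 [246.7 212. ] [417.  48.  42.]
top loose_cone 0.64 [152.4 197.4] [483. 391.   9.]
top reject_tray 0.76 [354.8 192.9] [ 482. -341.    1.]
top mat 0.82 [167.8 198.4] [476. 332.  16.]
top case 0.95 [243.9 192.9] [447.  47. 239.]
top case 0.26 [239.  183.6] [473.  60. 250.]
lid it knows: case, case_floor, lid_front, loose_cone, mat, nest, open_tube, packed, reject_tray, spare, spare_cap, spare_open, stay_knob, tray_floor
stay it knows: case, case_floor, lid_front, loose_cone, mat, nest, open_tube, packed, reject_tray, spare, spare_cap, spare_open, stay_knob, tray_floor
top case_floor 0.95 [241.8 199.4] [461.  64.  47.]
top case_floor 0.65 [149.  196.2] [489. 406.   2.]
top tray_floor 0.73 [355.5 193.6] [ 480. -343.    2.]
top stay
[... 2229 characters left out ...]
52.2 245.9] [421.  90.  50.]
scene nest1 0.65 [238.7 260.9] [429. 153.  52.]
scene nest1 0.57 [260.5 234.6] [420.  44.  50.]
scene nest2 0.91 [277.4 216.8] [412. -51.  34.]
scene nest2 0.86 [252.2 245.9] [421.  90.  50.]
scene nest2 0.65 [238.7 260.9] [429. 153.  52.]
scene nest2 0.57 [260.5 234.6] [420.  44.  50.]
scene nest3 0.91 [277.4 216.8] [412. -51.  34.]
scene nest3 0.86 [252.2 245.9] [421.  90.  50.]
scene nest3 0.65 [238.7 260.9] [429. 153.  52.]
scene nest3 0.57 [260.5 234.6] [420.  44.  50.]
scene nest4 0.91 [277.4 216.8] [412. -51.  34.]
scene nest4 0.86 [252.2 245.9] [421.  90.  50.]
scene nest4 0.65 [238.7 260.9] [429. 153.  52.]
scene nest4 0.57 [260.5 234.6] [420.  44.  50.]
```

View pics/crop_top.png

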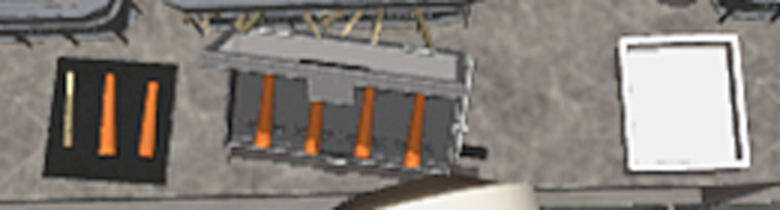

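View pics/crop_scene.png

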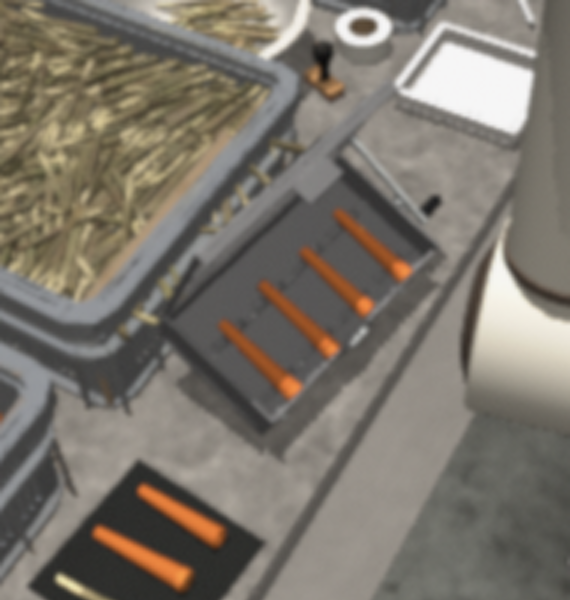

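```bash
cat >> h.py <<'E'
def Rcase(psi,tilt=23.0):
    # camera on the robot side: tool x down slope, tool y = case y, tool z into floor
    t=np.radians(tilt); up=np.array([np.cos(t),0,np.sin(t)]); nn=np.array([-np.sin(t),0,np.cos(t)])
    return R.from_euler("z",psi,degrees=True).as_matrix()@np.column_stack([-up,[0,1,0],-nn])
def rows(p1,R1,n=None,clo=0,vmax=50,wmax=0.17,T=None,show=True):
    T=toolT() if T is None else T; p0=T[:3,3];R0=T[:3,:3]
    rv=R.from_matrix(R0.T@R1).as_rotvec(); d=np.asarray(p1,float)-p0
    k=max(1,int(np.ceil(max(np.linalg.norm(d)/vmax,np.linalg.norm(rv)/wmax)))) if n is None else n
    out=[];P=p0.copy();Q=R0.copy()
    for i in range(k):
        tp=p0+d*(i+1)/k; tR=R0@R.from_rotvec(rv*(i+1)/k).as_matrix()
        s=(Q.T@(tp-P)).round(1); w=R.from_matrix(Q.T@tR).as_rotvec().round(3)
        out.append([s.tolist(),w.tolist(),clo]); P=P+Q@s; Q=Q@R.from_rotvec(w).as_matrix()
    if show:
        for i in range(0,k,5): print(str(out[i:i+5]).replace(" ",""))
    return out,P,Q
E
python3 - <<'E'
from h import *
Rc=Rcase(-5); f=np.array([461,64,47.]); 
rows(f-Rc[:,2]*120+Rc[:,0]*20,Rc)
E
```

```text
[[[23.3,-29.9,4.8],[-0.032,-0.007,-0.157],0],[[27.8,-26.0,3.7],[-0.032,-0.007,-0.156],0],[[31.4,-21.5,2.8],[-0.032,-0.007,-0.157],0],[[34.5,-16.3,1.9],[-0.032,-0.007,-0.157],0],[[36.6,-10.8,1.3],[-0.032,-0.007,-0.157],0]]
[[[37.9,-5.0,0.7],[-0.031,-0.007,-0.156],0],[[38.2,0.9,0.4],[-0.032,-0.007,-0.157],0],[[37.5,6.9,0.2],[-0.032,-0.007,-0.157],0],[[36.1,12.7,0.3],[-0.032,-0.007,-0.156],0],[[33.6,18.1,0.6],[-0.032,-0.007,-0.157],0]]
[[[30.4,23.1,1.0],[-0.032,-0.007,-0.157],0],[[26.5,27.5,1.6],[-0.032,-0.007,-0.156],0],[[21.8,31.3,2.4],[-0.032,-0.007,-0.157],0],[[16.7,34.2,3.3],[-0.032,-0.007,-0.157],0],[[11.2,36.2,4.3],[-0.032,-0.007,-0.157],0]]
[[[5.4,37.5,5.5],[-0.032,-0.007,-0.156],0],[[-0.4,37.6,6.6],[-0.032,-0.006,-0.157],0]]
```

Emit:
play_rows([
  [[23.3, -29.9, 4.8], [-0.032, -0.007, -0.157], 0],
  [[27.8, -26.0, 3.7], [-0.032, -0.007, -0.156], 0],
  [[31.4, -21.5, 2.8], [-0.032, -0.007, -0.157], 0],
  [[34.5, -16.3, 1.9], [-0.032, -0.007, -0.157], 0],
  [[36.6, -10.8, 1.3], [-0.032, -0.007, -0.157], 0],
])

```text
time_s: 2.58
ee_pos: [252.8, -360.7, 207.2]
tool_rot: [172.4, 5.3, 64.5]
ft_force: [0.8, 0.1, 1.1]
opening: 85.3
```

Emit:
play_rows([
  [[37.9, -5.0, 0.7], [-0.031, -0.007, -0.156], 0],
  [[38.2, 0.9, 0.4], [-0.032, -0.007, -0.157], 0],
  [[37.5, 6.9, 0.2], [-0.032, -0.007, -0.157], 0],
  [[36.1, 12.7, 0.3], [-0.032, -0.007, -0.156], 0],
  [[33.6, 18.1, 0.6], [-0.032, -0.007, -0.157], 0],
])

```text
time_s: 3.2
ee_pos: [312.4, -181.0, 183.3]
tool_rot: [170.8, 14.3, 109.2]
ft_force: [0.4, 0.1, 1.0]
opening: 85.5
```

Emit:
play_rows([
  [[30.4, 23.1, 1.0], [-0.032, -0.007, -0.157], 0],
  [[26.5, 27.5, 1.6], [-0.032, -0.007, -0.156], 0],
  [[21.8, 31.3, 2.4], [-0.032, -0.007, -0.157], 0],
  [[16.7, 34.2, 3.3], [-0.032, -0.007, -0.157], 0],
  [[11.2, 36.2, 4.3], [-0.032, -0.007, -0.157], 0],
])

```text
time_s: 3.82
ee_pos: [372.2, -1.0, 159.4]
tool_rot: [176.3, 21.7, 156.0]
ft_force: [0.6, -0.5, -0.4]
opening: 85.2
```

Emit:
play_rows([
  [[5.4, 37.5, 5.5], [-0.032, -0.007, -0.156], 0],
  [[-0.4, 37.6, 6.6], [-0.032, -0.006, -0.157], 0],
  [[0, 0, 0], [0, 0, 0], 0],
  [[0, 0, 0], [0, 0, 0], 0],
])

```text
time_s: 4.32
ee_pos: [395.8, 69.4, 149.7]
tool_rot: [180.0, 23.0, 174.9]
ft_force: [-0.2, 0.1, 0.4]
opening: 85.4
```

Run:
```python
from h import *
T=toolT(); print(T.round(3))
p=read_camera("wrist"); save(p,"w1")
np.save("w1_T.npy",T); import pickle; pickle.dump(p,open("w1.pkl","wb"))
for k in ["open_tube","packed_1","case_floor","nest1","lid_front","stay_knob"]:
    for d in landmark_of(p,k)[:4]: print(k,round(d["score"],2),np.round(d["xy"],1),unproj(p,d["xy"],T).round(1))
```

```text
[[-9.17000e-01  8.80000e-02  3.89000e-01  3.95824e+02]
 [ 8.10000e-02  9.96000e-01 -3.40000e-02  6.94480e+01]
 [-3.90000e-01  0.00000e+00 -9.21000e-01  1.49727e+02]
 [ 0.00000e+00  0.00000e+00  0.00000e+00  1.00000e+00]]
open_tube 0.68 [230.2 209. ] [451.2  34.4  65.1]
packed_1 0.84 [279.5 215.5] [462.1  81.9  67.3]
packed_1 0.84 [167.6 209.4] [443.9 -25.   67.9]
packed_1 0.66 [333.2 221.3] [476.3 135.7  66. ]
packed_1 0.31 [253.5 197.3] [455.3  56.4  45. ]
case_floor 0.65 [455.3 172. ] [467.9 282.8   9.7]
case_floor 0.57 [252.4 209.6] [467.8  54.   50.2]
nest1 0.93 [283.5 169. ] [419.7  88.5  49. ]
nest1 0.93 [344.6 171.1] [427.3 145.9  48.8]
nest1 0.78 [165.3 165.2] [403.8 -18.9  52.3]
nest1 0.59 [226.6 166.7] [412.4  35.9  49.3]
stay_knob 0.64 [ 79.4 198.3] [411.9 -88.4  82.1]
```

View pics/w1.png

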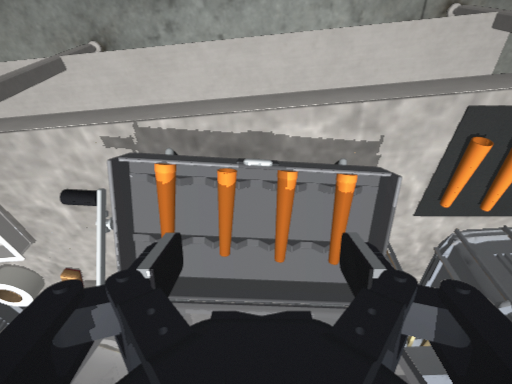

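Run:
```python
import pickle,cv2
p=pickle.load(open("w1.pkl","rb"))
c=cv2.resize(p["color"][150:270,145:365],None,fx=3.6,fy=3.6,interpolation=cv2.INTER_CUBIC)
cv2.imwrite("pics/w1c.png",cv2.cvtColor(c,cv2.COLOR_RGB2BGR))
```

```text
(no output)
```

View pics/w1c.png

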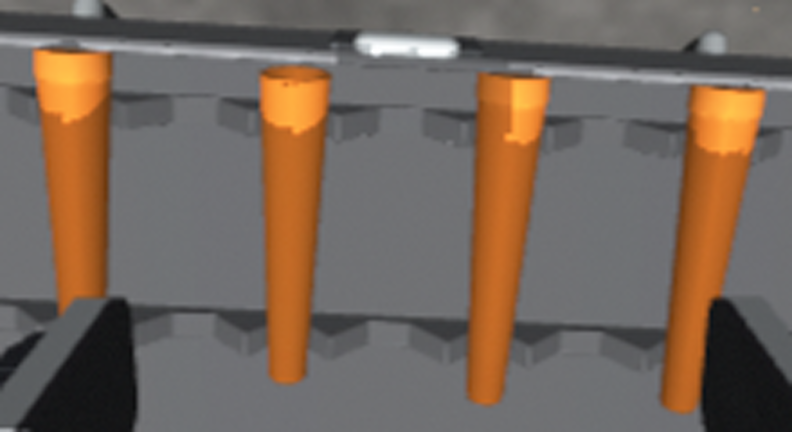

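The second tube from the left in the image (228, 175-255) shows a dark open mouth. That is nest 2, and the network agrees. I'll now fit the geometry.

```bash
cat > fit.py <<'E'
from h import *
def tubes(p,T,box=None,minpx=150):
    hsv=cv2.cvtColor(p["color"],cv2.COLOR_RGB2HSV)
    m=((hsv[...,0]<20)&(hsv[...,1]>170)&(hsv[...,2]>110)).astype(np.uint8)
    n,l,s,c=cv2.connectedComponentsWithStats(m)
    res=[]
    for i in range(1,n):
        if s[i,4]<minpx: continue
        X=cloud(p,l==i,T); mu=np.median(X,0)
        X=X[np.linalg.norm(X-mu,axis=1)<75]
        u,sv,vt=np.linalg.svd(X-X.mean(0),full_matrices=False); d=vt[0]*np.sign(vt[0][0])
        t=(X-X.mean(0))@d
        res.append((X.mean(0),d,np.percentile(t,1),np.percentile(t,99),s[i,:4],X))
    return sorted(res,key=lambda r:r[0][1])
E
python3 - <<'E'
from fit import *
import pickle
p=pickle.load(open("w1.pkl","rb"));T=np.load("w1_T.npy")
for mu,d,a,b,bb,X in tubes(p,T):
    print(mu.round(1),d.round(3),"yaw",np.degrees(np.arctan2(d[1],d[0])).round(1),"pitch",np.degrees(np.arcsin(d[2])).round(1),"ends",(mu+a*d).round(1),(mu+b*d).round(1),bb)
# floor plane
hsv=cv2.cvtColor(p["color"],cv2.COLOR_RGB2HSV)
m=np.zeros((384,512),bool); m[180:240,130:350]=True; m&=(hsv[...,1]<60)
X=cloud(p,m,T)
n=None;best=0;rng=np.random.default_rng(0)
for _ in range(500):
    q=X[rng.choice(len(X),3,replace=False)]; nn=np.cross(q[1]-q[0],q[2]-q[0]); 
    if np.linalg.norm(nn)<100: continue
    nn/=np.linalg.norm(nn); k=np.abs((X-q[0])@nn)<1.5
    if k.sum()>best: best=k.sum(); bk=k
Y=X[bk]; c=Y.mean(0); n=np.linalg.svd(Y-c,full_matrices=False)[2][2]; n*=np.sign(n[2])
print("floor",c.round(1),n.round(3),best,len(X),"tilt",np.degrees(np.arccos(n[2])).round(2),"yaw",np.degrees(np.arctan2(-n[1],-n[0])).round(2))
for mu,d,a,b,bb,X in tubes(p,T): print("h over floor", ((X-c)@n).max().round(1), "top", np.percentile((X-c)@n,95).round(1))
E
```

```text
[431.4 -24.5  62.2] [ 0.922 -0.157  0.354] yaw -9.7 pitch 20.7 ends [403.4 -19.7  51.5] [466.3 -30.4  75.6] [155 164  21  72]
[449.4  30.2  64.9] [ 0.914 -0.143  0.381] yaw -8.9 pitch 22.4 ends [416.3  35.4  51.2] [496.1  22.9  84.4] [217 169  20  87]
[458.3  86.1  66.1] [ 0.925 -0.14   0.353] yaw -8.6 pitch 20.7 ends [420.9  91.7  51.8] [508.1  78.5  85.1] [275 171  22  91]
[466.1 142.1  65.5] [ 0.924 -0.143  0.356] yaw -8.8 pitch 20.8 ends [429.7 147.7  51.5] [517.1 134.1  85.1] [329 174  28  91]
[460.7 288.7  15.6] [ 0.998 -0.06  -0.028] yaw -3.4 pitch -1.6 ends [427.6 290.7  16.5] [515.4 285.4  14. ] [441 137  52  71]
[490.5 336.1  15.1] [ 0.989  0.126 -0.073] yaw 7.3 pitch -4.2 ends [452.1 331.2  17.9] [532.  341.4  12. ] [481 156  31  55]
floor [467.3  36.6  50.9] [-0.381  0.06   0.923] 7767 9381 tilt 22.66 yaw -8.99
h over floor 24.7 top 23.2
h over floor 24.3 top 22.5
h over floor 24.6 top 23.2
h over floor 24.8 top 23.1
h over floor 5.0 top 0.8
h over floor -8.3 top -10.9
```

```bash
cat >> h.py <<'E'
PSI=-9.0
RC=Rcase(PSI,22.8); U=-RC[:,0]; YC=RC[:,1]; N=-RC[:,2]
CF=np.array([467.3,36.6,50.9])   # a point on case floor plane
CAP2=np.array([412.2,36.0,51.6]) # top of cap-front position in nest2
def casept(nest,s,h):
    """s: mm up slope from cap end face, h above floor"""
    P=CAP2+U*s+YC*58*(nest-2); return P+N*(h-(P-CF)@N)
E
python3 - <<'E'
from h import *
print(casept(2,50,3))
rows(casept(2,50,60),RC,clo=0.55)
E
```

```text
[464.88229484  27.65594422  53.73863401]
[[[-14.6,-16.9,29.8],[0.013,0.002,0.032],0.55],[[-15.3,-16.0,30.1],[0.014,0.001,0.031],0.55]]
```

Emit:
play_rows([
  [[-14.6, -16.9, 29.8], [0.013, 0.002, 0.032], 0.55],
  [[-15.3, -16, 30.1], [0.014, 0.001, 0.031], 0.55],
  [[0, 0, 0], [0, 0, 0], 0.55],
  [[0, 0, 0], [0, 0, 0], 0.55],
])

```text
time_s: 5.18
ee_pos: [442.9, 31.7, 106.4]
tool_rot: [-180.0, 22.8, 171.1]
ft_force: [0.2, 0.6, 0.1]
opening: 38.1
```

Run:
```python
from fit import *
T=toolT(); print(T.round(3))
p=read_camera("wrist"); save(p,"w2")
for mu,d,a,b,bb,X in tubes(p,T):
    print(mu.round(1),d.round(3),"yaw",np.degrees(np.arctan2(d[1],d[0])).round(1),"ends",(mu+a*d).round(1),(mu+b*d).round(1),bb, ((X-CF)@N).max().round(1))
print(casept(2,50,3)); rows(casept(2,50,3),RC,clo=0.55)
```

```text
[[-9.11000e-01  1.55000e-01  3.83000e-01  4.42883e+02]
 [ 1.43000e-01  9.88000e-01 -6.00000e-02  3.17010e+01]
 [-3.87000e-01 -0.00000e+00 -9.22000e-01  1.06364e+02]
 [ 0.00000e+00  0.00000e+00  0.00000e+00  1.00000e+00]]
[438.6 -25.5  64.9] [ 0.918 -0.163  0.361] yaw -10.1 ends [403.7 -19.3  51.1] [482.4 -33.3  82. ] [164 142  30 118] 89.4
[450.3  29.5  65.6] [ 0.918 -0.143  0.37 ] yaw -8.9 ends [416.   34.9  51.8] [496.1  22.4  84.1] [247 146  26 116] 25.3
[454.7  85.6  64.5] [ 0.926 -0.123  0.357] yaw -7.6 ends [421.   90.   51.5] [499.   79.7  81.6] [326 142  30 116] 25.1
[468.  140.9  65.8] [ 0.924 -0.123  0.361] yaw -7.6 ends [430.3 145.9  51. ] [517.5 134.2  85.1] [397 143  43 124] 24.9
[464.88229484  27.65594422  53.73863401]
[[[0.0,-0.4,28.7],[0.0,0.0,0.001],0.55],[[0.0,-0.4,28.8],[0.0,0.001,0.001],0.55]]
```

View pics/w2.png

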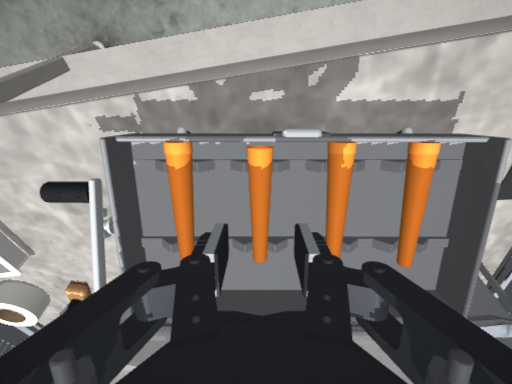

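The target tube (260, 150-260) is centred between the fingers and the neighbours are clear. I'll descend and grip.

Emit:
play_rows([
  [[0, -0.8, 25], [0, 0, 0.002], 0.55],
  [[0, 0, 20], [0, 0, 0], 0.55],
  [[0, 0, 12.5], [0, 0, 0], 0.55],
  [[0, 0, 0], [0, 0, 0], 0.55],
])

```text
time_s: 5.72
ee_pos: [464.8, 27.6, 53.0]
tool_rot: [180.0, 22.8, 171.0]
ft_force: [-0.1, -0.5, 0.6]
opening: 38.3
```

Emit:
play_rows([
  [[0, 0, 0], [0, 0, 0], 1],
  [[0, 0, 0], [0, 0, 0], 1],
  [[0, 0, 0], [0, 0, 0], 1],
  [[0, 0, 0], [0, 0, 0], 1],
])

```text
time_s: 6.22
ee_pos: [465.2, 27.3, 54.0]
tool_rot: [180.0, 22.9, 171.0]
ft_force: [-4.7, -2.2, 5.5]
opening: 14.6
```

Run:
```python
from h import *
T=toolT()
def chain(wps,clo,T=None):
    T=toolT() if T is None else T
    for p,Rm,v in wps:
        o,P,Q=rows(p,Rm,clo=clo,vmax=v,T=T); T=T.copy(); T[:3,3]=P;T[:3,:3]=Q; print("-- at",P.round(1))
Rv=Rcase(0,0)
p0=T[:3,3]
chain([(p0+N*110,RC,30),([400,-120,200],Rcase(-4,11),45),([478,-343,140],Rv,45),([478,-343,45],Rv,40)],1,T)
```

```text
[[[-0.0,0.0,-27.5],[0.0,0.0,-0.0],1],[[-0.1,0.0,-27.5],[0.0,0.001,-0.0],1],[[0.0,0.0,-27.5],[0.0,-0.0,-0.0],1],[[0.0,0.0,-27.5],[0.0,0.0,-0.0],1]]
-- at [423.1  33.9 155.4]
[[[-4.6,-38.9,-10.2],[-0.006,0.052,-0.021],1],[[-3.3,-38.9,-10.6],[-0.007,0.051,-0.021],1],[[-1.9,-39.0,-11.0],[-0.006,0.052,-0.021],1],[[-0.5,-38.8,-11.3],[-0.006,0.051,-0.021],1]]
-- at [ 400. -120.  200.]
[[[-13.4,-36.2,12.8],[-0.001,0.032,-0.012],1],[[-13.3,-36.3,12.3],[-0.001,0.032,-0.011],1],[[-13.3,-36.5,11.9],[-0.001,0.032,-0.012],1],[[-13.3,-36.7,11.4],[-0.002,0.032,-0.012],1],[[-13.2,-36.8,10.9],[-0.001,0.032,-0.011],1]]
[[[-13.1,-37.1,10.5],[-0.001,0.032,-0.012],1]]
-- at [ 478. -343.  140.]
[[[-0.0,0.0,31.7],[0.0,-0.0,0.0],1],[[-0.0,0.0,31.6],[0.0,-0.0,0.0],1],[[-0.0,0.0,31.7],[0.0,-0.0,0.0],1]]
-- at [ 478. -343.   45.]
```

Emit:
play_rows([
  [[0, 0, -15], [0, 0, 0], 1],
  [[0, 0, -25], [0, 0, 0], 1],
  [[0, 0, -35], [0, 0, 0], 1],
  [[0, 0, -35], [0, 0, 0], 1],
])

```text
time_s: 6.72
ee_pos: [422.3, 34.2, 156.1]
tool_rot: [180.0, 22.9, 171.0]
ft_force: [0.4, 0.0, 0.7]
opening: 14.5
```

Holding, lifted clear. On to the tray.

Emit:
play_rows([
  [[-4.6, -38.9, -10.2], [-0.006, 0.052, -0.021], 1],
  [[-3.3, -38.9, -10.6], [-0.007, 0.051, -0.021], 1],
  [[-1.9, -39, -11], [-0.006, 0.052, -0.021], 1],
  [[-0.5, -38.8, -11.3], [-0.006, 0.051, -0.021], 1],
])

```text
time_s: 7.22
ee_pos: [399.3, -121.1, 200.4]
tool_rot: [-180.0, 11.0, 176.0]
ft_force: [0.1, 0.6, -0.8]
opening: 14.5
```

Emit:
play_rows([
  [[-13.4, -36.2, 12.8], [-0.001, 0.032, -0.012], 1],
  [[-13.3, -36.3, 12.3], [-0.001, 0.032, -0.011], 1],
  [[-13.3, -36.5, 11.9], [-0.001, 0.032, -0.012], 1],
  [[-13.3, -36.7, 11.4], [-0.002, 0.032, -0.012], 1],
  [[-13.2, -36.8, 10.9], [-0.001, 0.032, -0.011], 1],
])

```text
time_s: 7.85
ee_pos: [465.1, -307.0, 149.4]
tool_rot: [-179.9, 1.8, 179.3]
ft_force: [-0.1, 0.6, 0.4]
opening: 14.7
```

Emit:
play_rows([
  [[-13.1, -37.1, 10.5], [-0.001, 0.032, -0.012], 1],
  [[0, 0, 20], [0, 0, 0], 1],
  [[0, 0, 0], [0, 0, 0], 1],
])

```text
time_s: 8.22
ee_pos: [477.2, -342.6, 118.0]
tool_rot: [179.9, -0.1, 180.0]
ft_force: [0.1, -0.4, 0.3]
opening: 14.4
```

Run:
```python
from h import *
T=toolT(); print(T.round(3))
p=read_camera("wrist"); save(p,"w3")
for d in cut_out(p,"reject_tray")[:1]:
    X=cloud(p,d["pixels"],T); print(d["score"],d["extent"]); 
    F=X[np.abs(X[:,2]-3)<4]; print(len(F),F.min(0),F.max(0)); W=X[X[:,2]>22]; print("walls",W.min(0),W.max(0))
for d in landmark_of(p,"tray_floor")[:2]: print(d["score"],d["xy"],unproj(p,d["xy"],T))
```

```text
[[-1.00000e+00  0.00000e+00 -2.00000e-03  4.77245e+02]
 [ 0.00000e+00  1.00000e+00  2.00000e-03 -3.42571e+02]
 [ 2.00000e-03  2.00000e-03 -1.00000e+00  1.18018e+02]
 [ 0.00000e+00  0.00000e+00  0.00000e+00  1.00000e+00]]
```

View pics/w3.png

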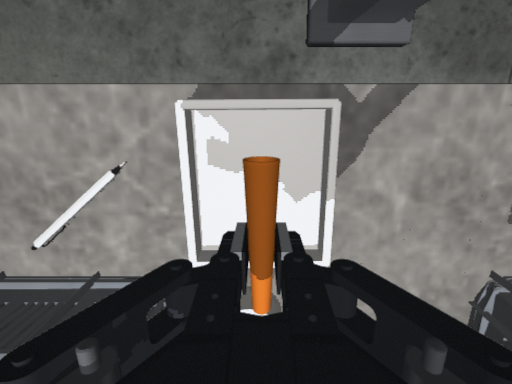

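Run:
```python
from h import *
T=toolT(); p=read_camera("wrist")
for uv in [(180,103),(338,103),(200,112),(325,112),(198,247),(322,247)]: print(uv,unproj(p,uv,T).round(1))
```

```text
(180, 103) [ 400.4 -411.5   28.8]
(338, 103) [ 400.2 -278.4   29. ]
(200, 112) [ 407.5 -400.5    4.1]
(325, 112) [ 407.4 -283.8    7.2]
(198, 247) [ 539.  -406.9   21.2]
(322, 247) [ 535.6 -282.7   27.2]
```

Emit:
play_rows([
  [[0, 0, 45], [0, 0, 0], 1],
  [[0, 0, 40], [0, 0, 0], 1],
  [[0, 0, 18], [0, 0, 0], 1],
  [[0, 0, 7], [0, 0, 0], 1],
  [[0, 0, 0], [0, 0, 0], 1],
])

```text
time_s: 9.05
ee_pos: [478.2, -343.2, 10.0]
tool_rot: [-180.0, 0.0, -180.0]
ft_force: [-0.6, -0.3, -0.4]
opening: 14.6
```

Emit:
play_rows([
  [[0, 0, 0], [0, 0, 0], 0.6],
  [[0, 0, 0], [0, 0, 0], 0.6],
  [[0, 0, -8], [0, 0, 0], 0.6],
  [[0, 0, -25], [0, 0, 0], 0.6],
  [[0, 0, -50], [0, 0, 0], 0.6],
])

```text
time_s: 9.68
ee_pos: [477.1, -342.3, 92.0]
tool_rot: [179.9, -0.1, -180.0]
ft_force: [0.3, 0.3, 0.2]
opening: 34.2
```

Run:
```python
from fit import *
T=toolT(); print(T[:3,3].round(1))
p=read_camera("wrist"); save(p,"w4")
for mu,d,a,b,bb,X in tubes(p,T): print(mu.round(1),d.round(3),(mu+a*d).round(1),(mu+b*d).round(1),bb)
```

```text
[ 477.1 -342.3   92. ]
[ 469.5 -343.6   18.9] [ 0.998  0.007 -0.062] [ 432.  -343.9   21.2] [ 519.3 -343.3   15.8] [250 143  19 100]
```

View pics/w4.png

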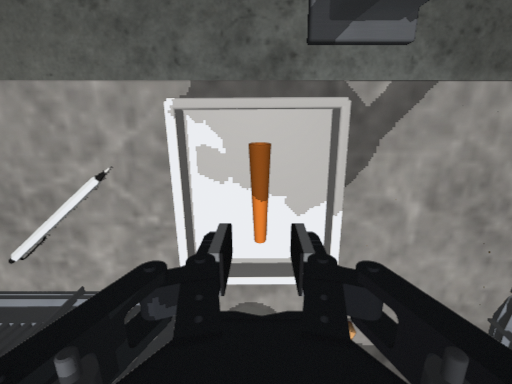

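The open tube lies in the tray at (477, -343); in the image it spans (260, 143-243). Now to the mat.

```bash
cat >> h.py <<'E'
def chain(wps,T=None):
    T=toolT() if T is None else T
    for p,Rm,v,clo in wps:
        o,P,Q=rows(p,Rm,clo=clo,vmax=v,T=T); T=T.copy(); T[:3,3]=P;T[:3,:3]=Q; print("-- at",P.round(1))
E
python3 - <<'E'
from h import *
Rv=Rcase(0,0)
chain([([370,-130,200],Rv,55,0.5),([370,140,200],Rv,55,0.5),([450,337,140],Rv,55,0.5)])
E
```

```text
[[[21.7,42.8,-20.2],[-0.001,0.001,0.0],0.5],[[21.8,42.8,-20.2],[-0.001,0.001,0.0],0.5],[[21.8,42.8,-20.2],[-0.001,0.001,0.0],0.5],[[21.8,42.8,-20.0],[-0.001,0.001,0.0],0.5],[[21.9,42.9,-20.0],[-0.0,0.001,0.0],0.5]]
-- at [ 370. -130.  200.]
[[[-0.0,54.0,-0.0],[-0.0,-0.0,0.0],0.5],[[-0.1,54.0,-0.1],[-0.0,-0.0,0.0],0.5],[[0.0,54.0,0.0],[-0.0,-0.0,0.0],0.5],[[-0.0,54.0,-0.0],[-0.0,-0.0,0.0],0.5],[[-0.0,54.0,-0.0],[-0.0,-0.0,0.0],0.5]]
-- at [370. 140. 200.]
[[[-16.0,39.4,12.0],[-0.0,-0.0,0.0],0.5],[[-16.0,39.4,11.9],[-0.0,-0.0,0.0],0.5],[[-16.1,39.4,12.0],[-0.0,-0.0,0.0],0.5],[[-16.0,39.4,12.0],[-0.0,-0.0,0.0],0.5],[[-16.0,39.4,12.0],[-0.0,-0.0,0.0],0.5]]
-- at [450. 337. 140.]
```

Emit:
play_rows([
  [[21.8, 42.8, -20], [0, 0.001, 0], 0.5],
  [[21.8, 42.8, -20], [0, 0.001, 0], 0.5],
  [[21.8, 42.8, -20], [0, 0, 0], 0.5],
  [[21.8, 42.8, -20], [0, 0, 0], 0.5],
  [[21.8, 42.8, -20], [0, 0, 0], 0.5],
])

```text
time_s: 10.35
ee_pos: [368.0, -127.7, 193.4]
tool_rot: [-180.0, -0.1, 180.0]
ft_force: [0.6, -0.3, 0.5]
opening: 42.7
```

Emit:
play_rows([
  [[0, 54, 0], [0, 0, 0], 0.5],
  [[0, 54, 0], [0, 0, 0], 0.5],
  [[0, 54, 0], [0, 0, 0], 0.5],
  [[0, 54, 0], [0, 0, 0], 0.5],
  [[0, 54, 0], [0, 0, 0], 0.5],
])

```text
time_s: 10.98
ee_pos: [368.5, 142.8, 193.2]
tool_rot: [180.0, -0.0, -180.0]
ft_force: [0.6, -1.0, -0.2]
opening: 43.0
```

Emit:
play_rows([
  [[-16, 39.4, 12], [0, 0, 0], 0.5],
  [[-16, 39.4, 12], [0, 0, 0], 0.5],
  [[-16, 39.4, 12], [0, 0, 0], 0.5],
  [[-16, 39.4, 12], [0, 0, 0], 0.5],
  [[-16, 39.4, 12], [0, 0, 0], 0.5],
])

```text
time_s: 11.6
ee_pos: [449.1, 339.6, 132.4]
tool_rot: [180.0, -0.1, -180.0]
ft_force: [1.5, -0.7, 0.9]
opening: 42.4
```

Emit:
play_rows([
  [[0, 0, 0], [0, 0, 0], 0.5],
])

```text
time_s: 11.72
ee_pos: [448.7, 339.8, 131.2]
tool_rot: [-180.0, -0.2, -179.9]
ft_force: [-0.6, -0.4, 0.0]
opening: 42.9
```

Run:
```python
from fit import *
T=toolT(); print(T.round(3))
p=read_camera("wrist"); save(p,"w5")
for k in ["spare","spare_open","spare_cap","loose_cone"]:
    for d in landmark_of(p,k)[:2]: print(k,round(d["score"],2),np.round(d["xy"],1),unproj(p,d["xy"],T).round(1))
for mu,d,a,b,bb,X in tubes(p,T): print(mu.round(1),d.round(3),"yaw",np.degrees(np.arctan2(d[1],d[0])).round(1),(mu+a*d).round(1),(mu+b*d).round(1),bb,X[:,2].max())
c=cv2.resize(p["color"][60:300,60:460],None,fx=2,fy=2,interpolation=cv2.INTER_CUBIC)
cv2.imwrite("pics/w5c.png",cv2.cvtColor(c,cv2.COLOR_RGB2BGR))
```

```text
[[-1.00000e+00 -2.00000e-03 -3.00000e-03  4.48729e+02]
 [-2.00000e-03  1.00000e+00 -0.00000e+00  3.39760e+02]
 [ 3.00000e-03 -0.00000e+00 -1.00000e+00  1.31224e+02]
 [ 0.00000e+00  0.00000e+00  0.00000e+00  1.00000e+00]]
spare 0.78 [262.3 211.6] [475.6 341.   19.6]
spare_open 0.67 [214.6 205.6] [469.5 292.3  18.9]
spare_cap 0.74 [262.4 170. ] [431.7 340.9  22.1]
loose_cone 0.73 [304.2 216.9] [484.7 385.7  10.9]
[472.3 146.5  66.9] [ 0.919 -0.165  0.359] yaw -10.2 [432.  153.7  51.2] [519.  138.1  85.2] [ 12 174  47 116] 87.10471507914602
[455.3 292.   17.2] [ 0.997 -0.068 -0.023] yaw -3.9 [428.3 293.8  17.8] [490.5 289.5  16.4] [205 163  19  66] 23.891374073150843
[470.5 339.6  17.5] [ 0.998 -0.001 -0.064] yaw -0.1 [430.7 339.7  20.1] [526.3 339.5  14. ] [252 166  19  90] 24.75856517292425
```

View pics/w5c.png

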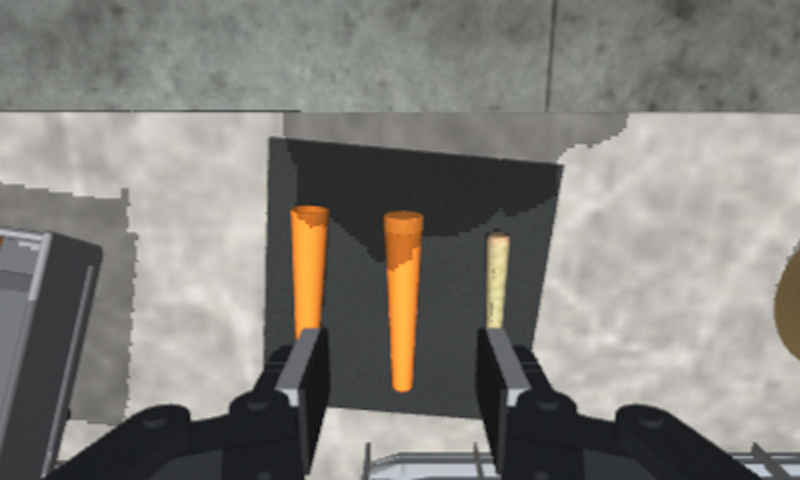

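The spare is the middle tube: its cap shows a collar and is closed, at crop (403, 215). The left one at (310, 212) has a dark open mouth and the cone is on the right.

Emit:
play_rows([
  [[-30.8, 0, 30], [0, 0.003, 0], 0.7],
  [[0, 0, 30], [0, 0, 0], 0.7],
  [[0, 0, 20], [0, 0, 0], 0.7],
  [[0, 0, 0], [0, 0, 0], 0.7],
])

```text
time_s: 12.48
ee_pos: [478.6, 337.1, 51.5]
tool_rot: [-180.0, -0.4, 180.0]
ft_force: [-0.5, -0.7, -0.0]
opening: 25.1
```

Run:
```python
from fit import *
T=toolT(); print(T.round(3))
p=read_camera("wrist"); save(p,"w6")
for mu,d,a,b,bb,X in tubes(p,T): print(mu.round(1),d.round(3),(mu+a*d).round(1),(mu+b*d).round(1),bb)
```

```text
[[-1.00000e+00  1.00000e-03 -7.00000e-03  4.78628e+02]
 [ 1.00000e-03  1.00000e+00 -1.00000e-03  3.37138e+02]
 [ 7.00000e-03 -1.00000e-03 -1.00000e+00  5.15420e+01]
 [ 0.00000e+00  0.00000e+00  0.00000e+00  1.00000e+00]]
[459.1 292.2  17.3] [ 0.996 -0.063 -0.064] [428.4 294.1  19.3] [512.7 288.8  13.9] [182 141  29 121]
[464.6 339.5  17.9] [ 0.998 -0.001 -0.07 ] [430.8 339.6  20.3] [525.9 339.5  13.6] [251 145  29 129]
```

View pics/w6.png

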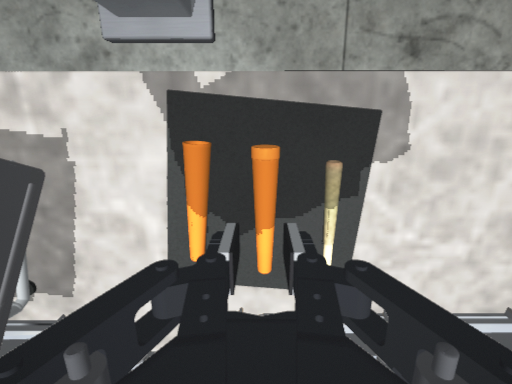

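Emit:
play_rows([
  [[-1, 2.4, 15], [0, 0, 0], 0.7],
  [[0, 0, 17], [0, 0, 0], 0.7],
  [[0, 0, 11], [0, 0, 0], 0.7],
  [[0, 0, 4], [0, 0, 0], 0.7],
  [[0, 0, 0], [0, 0, 0], 0.7],
])

```text
time_s: 13.15
ee_pos: [479.8, 340.4, 4.9]
tool_rot: [180.0, -0.3, -180.0]
ft_force: [0.3, -0.2, 1.0]
opening: 25.5
```

Emit:
play_rows([
  [[0, 0, 0], [0, 0, 0], 1],
  [[0, 0, 0], [0, 0, 0], 1],
  [[0, 0, 0], [0, 0, 0], 1],
])

```text
time_s: 13.52
ee_pos: [480.2, 340.6, 5.6]
tool_rot: [180.0, -0.3, -180.0]
ft_force: [0.0, 0.4, 5.3]
opening: 14.8
```

Run:
```python
from h import *
T=toolT(); print(T.round(3))
a=np.array([.9994,0,-.034]); print("tube axis in tool",(T[:3,:3].T@a).round(3), "cap in tool", (T[:3,:3].T@(np.array([430.3,339.6,12])-T[:3,3])).round(1))
```

```text
[[-1.00000e+00 -0.00000e+00 -4.00000e-03  4.80158e+02]
 [-0.00000e+00  1.00000e+00  1.00000e-03  3.40624e+02]
 [ 4.00000e-03  1.00000e-03 -1.00000e+00  5.58200e+00]
 [ 0.00000e+00  0.00000e+00  0.00000e+00  1.00000e+00]]
tube axis in tool [-1.   -0.    0.03] cap in tool [49.9 -1.  -6.2]
```

```bash
cat >> h.py <<'E'
RP=Rcase(PSI,24.5)
E
python3 - <<'E'
from h import *
Rv=Rcase(0,0)
T=toolT(); p0=T[:3,3]; R0=T[:3,:3]
print(casept(2,53,9.5))
chain([(p0+[-5,0,165],R0,42,1),([375,240,195],Rcase(-3,8),50,1),(casept(2,53,115),RP,50,1)])
E
```

```text
[465.12599523  27.61734587  60.89329126]
[[[1.4,0.0,-41.2],[0.0,0.0,0.0],1],[[1.5,0.1,-41.3],[0.0,0.0,0.0],1],[[1.4,-0.0,-41.2],[0.0,0.0,0.0],1],[[1.4,0.0,-41.3],[0.0,0.0,0.0],1]]
-- at [475.2 340.6 170.6]
[[[33.4,-33.5,-8.0],[0.001,-0.048,0.017],1],[[32.5,-34.1,-9.6],[0.002,-0.048,0.018],1],[[31.3,-34.7,-11.0],[0.001,-0.048,0.017],1]]
-- at [375. 240. 195.]
[[[-10.9,-40.6,9.0],[0.006,-0.058,0.02],1],[[-11.2,-40.4,9.8],[0.006,-0.057,0.02],1],[[-11.4,-40.0,10.8],[0.006,-0.058,0.021],1],[[-11.6,-39.8,11.6],[0.006,-0.057,0.02],1],[[-11.7,-39.4,12.6],[0.006,-0.058,0.02],1]]
-- at [424.7  34.1 158.1]
```

Emit:
play_rows([
  [[0, 0, -25], [0, 0, 0], 1],
  [[0, 0, -45], [0, 0, 0], 1],
  [[2.7, 0, -45], [0, 0, 0], 1],
  [[3, 0, -50], [0, 0, 0], 1],
])

```text
time_s: 14.02
ee_pos: [474.7, 340.2, 171.3]
tool_rot: [-180.0, -0.3, -180.0]
ft_force: [0.0, 0.5, -0.0]
opening: 14.4
```

Emit:
play_rows([
  [[33.4, -33.5, -8], [0.001, -0.048, 0.017], 1],
  [[32.5, -34.1, -9.6], [0.002, -0.048, 0.018], 1],
  [[31.3, -34.7, -11], [0.001, -0.048, 0.017], 1],
])

```text
time_s: 14.4
ee_pos: [373.8, 238.9, 194.8]
tool_rot: [-180.0, 8.0, 177.0]
ft_force: [0.5, -0.0, 0.9]
opening: 14.4
```

Emit:
play_rows([
  [[-10.9, -40.6, 9], [0.006, -0.058, 0.02], 1],
  [[-11.2, -40.4, 9.8], [0.006, -0.057, 0.02], 1],
  [[-11.4, -40, 10.8], [0.006, -0.058, 0.021], 1],
  [[-11.6, -39.8, 11.6], [0.006, -0.057, 0.02], 1],
  [[-11.7, -39.4, 12.6], [0.006, -0.058, 0.02], 1],
])

```text
time_s: 15.02
ee_pos: [424.7, 32.7, 157.9]
tool_rot: [-179.9, 24.6, 171.0]
ft_force: [1.4, -0.4, -0.2]
opening: 14.6
```

Emit:
play_rows([
  [[0, 0, 0], [0, 0, 0], 1],
  [[0, 0, 0], [0, 0, 0], 1],
])

```text
time_s: 15.28
ee_pos: [424.5, 34.0, 158.1]
tool_rot: [-180.0, 24.5, 171.0]
ft_force: [0.2, 0.3, -0.1]
opening: 15.0
```

Run:
```python
from fit import *
T=toolT(); print(T.round(3))
p=read_camera("wrist"); save(p,"w7")
for mu,d,a,b,bb,X in tubes(p,T): print(mu.round(1),d.round(3),"yaw",np.degrees(np.arctan2(d[1],d[0])).round(1),(mu+a*d).round(1),(mu+b*d).round(1),bb,"tool axis",(T[:3,:3].T@d).round(3),"end tool",(T[:3,:3].T@(mu+a*d-T[:3,3])).round(1))
chain([(casept(2,53,40),RP,30,1),(casept(2,53,9.5),RP,15,1)])
```

```text
[[-8.99000e-01  1.57000e-01  4.09000e-01  4.24546e+02]
 [ 1.43000e-01  9.88000e-01 -6.50000e-02  3.40100e+01]
 [-4.14000e-01 -1.00000e-03 -9.10000e-01  1.58125e+02]
 [ 0.00000e+00  0.00000e+00  0.00000e+00  1.00000e+00]]
[441.7 -26.4  66.1] [ 0.921 -0.156  0.357] yaw -9.6 [404.  -20.   51.5] [490.8 -34.7  85.2] [185 130  23 100] tool axis [-0.998 -0.009  0.062] end tool [ 54.9 -56.5  92.2]
[408.9  36.5 164.2] [ 0.921 -0.149  0.361] yaw -9.2 [374.8  42.  150.8] [461.9  27.9 185. ] [243 151  37 164] tool axis [-0.998 -0.003  0.058] end tool [ 48.9   0.1 -14.2]
[458.7  85.4  66.1] [ 0.924 -0.134  0.358] yaw -8.3 [421.3  90.8  51.6] [508.2  78.1  85.2] [314 130  23 100] tool axis [-0.998  0.012  0.061] end tool [55.1 55.6 91.9]
[468.2 141.3  66. ] [ 0.925 -0.128  0.358] yaw -7.9 [430.3 146.6  51.4] [517.2 134.5  85. ] [372 130  31 100] tool axis [-0.998  0.018  0.061] end tool [ 55.1 112.1  92.2]
[493.9 285.2  14. ] [ 0.989  0.128 -0.076] yaw 7.4 [466.3 281.6  16.1] [526.3 289.4  11.5] [489 122  23  45] tool axis [-0.839  0.281  0.466] end tool [ 56.6 251.2 130.1]
[[[0.7,-0.1,25.0],[-0.0,-0.0,0.0],1],[[0.7,-0.2,25.0],[-0.0,-0.0,0.001],1],[[0.6,-0.1,25.1],[-0.0,-0.0,-0.0],1]]
-- at [453.5  29.5  89. ]
[[[0.3,-0.0,10.2],[-0.0,-0.0,-0.0],1],[[0.3,-0.0,10.1],[-0.0,-0.0,-0.0],1],[[0.3,-0.0,10.2],[-0.0,-0.0,-0.0],1]]
-- at [465.2  27.6  60.9]
```

View pics/w7.png

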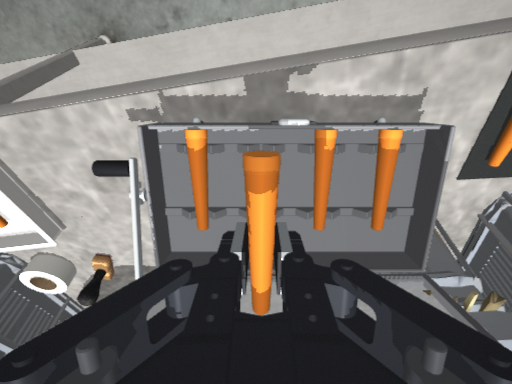

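The held spare is parallel to the packed tubes and lined up with nest 2. I'll lower it.

Emit:
play_rows([
  [[0.7, -0.2, 28], [0, 0, 0], 1],
  [[0.8, -0.2, 28], [0, 0, 0], 1],
  [[0.7, 0, 22], [0, 0, 0], 1],
  [[0.4, 0, 12], [0, 0, 0], 1],
  [[0.4, 0, 8], [0, 0, 0], 1],
])

```text
time_s: 15.95
ee_pos: [462.2, 28.1, 67.2]
tool_rot: [-179.9, 24.5, 171.1]
ft_force: [-0.3, -0.3, 0.8]
opening: 15.0
```

Emit:
play_rows([
  [[0.3, 0, 6], [0, 0, 0], 1],
  [[0, 0, 1], [0, 0, 0], 1],
  [[0, 0, 0], [0, 0, 0], 1],
])

```text
time_s: 16.32
ee_pos: [464.6, 27.1, 61.3]
tool_rot: [-179.9, 24.5, 171.0]
ft_force: [-0.1, -0.6, 0.0]
opening: 14.4
```

Emit:
play_rows([
  [[0, 0, 1], [0, 0, 0], 1],
  [[0, 0, 0], [0, 0, 0], 0.6],
  [[0, 0, 0], [0, 0, 0], 0.6],
  [[0, 0, 0], [0, 0, 0], 0.6],
])

```text
time_s: 16.82
ee_pos: [464.9, 27.0, 60.0]
tool_rot: [-179.9, 24.5, 171.0]
ft_force: [-0.2, -0.1, 0.5]
opening: 34.0
```

Emit:
play_rows([
  [[0, 0, -20], [0, 0, 0], 0.6],
  [[0, 0, -40], [0, 0, 0], 0.6],
  [[0, 0, -45], [0, 0, 0], 0.6],
  [[0, 0, 0], [0, 0, 0], 0.6],
  [[0, 0, 0], [0, 0, 0], 0.6],
])

```text
time_s: 17.45
ee_pos: [421.9, 33.9, 155.2]
tool_rot: [-179.9, 24.5, 171.0]
ft_force: [1.3, 0.7, -0.9]
opening: 34.2
```

Run:
```python
from fit import *
import pickle
T=toolT(); print(T.round(3))
p=read_camera("wrist"); save(p,"w8"); pickle.dump((p,T),open("w8.pkl","wb"))
for mu,d,a,b,bb,X in tubes(p,T): print(mu.round(1),d.round(3),"yaw",np.degrees(np.arctan2(d[1],d[0])).round(1),(mu+a*d).round(1),(mu+b*d).round(1),bb)
for d in cut_out(p,"stay_knob")[:2]:
    X=cloud(p,d["pixels"],T); print(d["score"],d["extent"],len(X),np.percentile(X,[5,50,95],axis=0).round(1))
for d in landmark_of(p,"stay_knob")[:2]: print(d["score"],d["xy"],unproj(p,d["xy"],T))
```

```text
[[-8.99000e-01  1.56000e-01  4.09000e-01  4.21894e+02]
 [ 1.42000e-01  9.88000e-01 -6.50000e-02  3.39020e+01]
 [-4.14000e-01 -1.00000e-03 -9.10000e-01  1.55180e+02]
 [ 0.00000e+00  0.00000e+00  0.00000e+00  1.00000e+00]]
[441.7 -26.4  66.2] [ 0.922 -0.154  0.356] yaw -9.5 [403.6 -20.   51.5] [490.9 -34.6  85.2] [186 134  23 100]
[453.1  29.   67.6] [ 0.922 -0.145  0.36 ] yaw -9.0 [415.1  35.   52.8] [502.6  21.3  87. ] [251 137  21 101]
[458.3  85.4  66. ] [ 0.925 -0.135  0.356] yaw -8.3 [421.   90.9  51.6] [508.6  78.1  85.3] [315 134  23 100]
[468.1 141.4  65.9] [ 0.925 -0.128  0.357] yaw -7.9 [429.9 146.7  51.2] [517.2 134.6  84.9] [372 134  32 100]
[495. 285.  14.] [ 0.99   0.121 -0.07 ] yaw 7.0 [468.4 281.8  15.9] [523.4 288.5  12. ] [489 128  23  42]
0.88 [91.4, 161.2, 145.3, 265.8] 1493 [[ 408.1 -102.7   73.8]
 [ 420.9  -81.    83.3]
 [ 476.7  -73.4  118.9]]
0.63 [250.1, 135.7, 272.4, 239.5] 1559 [[417.1  19.6  53.4]
 [448.7  28.2  66.1]
 [497.5  39.   84.6]]
0.9 [112.4, 173.3] [412.43330192 -88.44748856  82.14950004]
0.62 [202.1, 183.4] [444.97035288 -24.52810085  67.85525894]
```

View pics/w8.png

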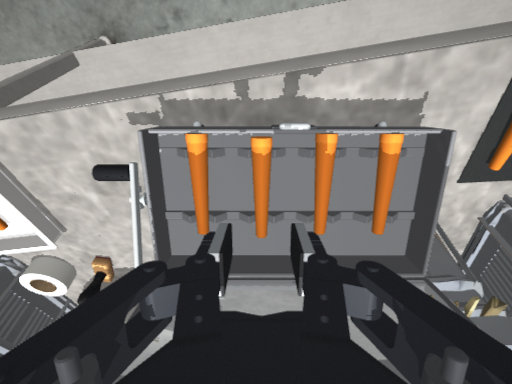

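The spare is seated in nest 2, 3 mm short of the wall line. Next I'll locate the knob (image 93-131, 164-181).

Run:
```python
from h import *
import pickle
p,T=pickle.load(open("w8.pkl","rb"))
m=np.zeros((384,512),bool); m[155:190,85:132]=True
m&=p["color"].max(2)<70
X=cloud(p,m,T); c0=np.array([412,-90,80.]); X=X[np.linalg.norm(X-c0,axis=1)<30]
q=(X-c0)@YC; xz=(X-c0)-np.outer(q,YC); xh=np.array([np.cos(np.radians(9)),-np.sin(np.radians(9)),0])
a=xz@xh; z=X[:,2]
print(len(X),"y range",np.percentile(q,[1,5,50,95,99]).round(1))
# circle fit, r=7
from scipy.optimize import least_squares
r=least_squares(lambda v: np.hypot(a-v[0],z-v[1])-7,[0,80],loss="soft_l1"); print(r.x,np.abs(r.fun).mean())
k=r.x; yc=(np.percentile(q,1)+np.percentile(q,99))/2
print("center",(c0+xh*k[0]+YC*yc)[:2],k[1])
# strap: bright pixels
m2=np.zeros((384,512),bool); m2[165:265,128:146]=True
X=cloud(p,m2&(p["color"].min(2)>110),T); X=X[(X[:,2]>60)&(X[:,1]<-50)]
mu=X.mean(0);d=np.linalg.svd(X-mu,full_matrices=False)[2][0];d*=np.sign(d[0]);print("strap",len(X),mu.round(1),d.round(3),np.degrees(np.arcsin(d[2])))
print("strap yaw",np.degrees(np.arctan2(d[1],d[0])))
```

```text
555 y range [-14.3 -13.   -0.2  12.8  13.5]
[ 3.47369378 76.12870507] 0.4729092710831369
center [415.36691145 -90.94758269] 76.12870507358943
strap 735 [442.3 -77.3  95.7] [ 0.787 -0.161  0.596] 36.58637582940564
strap yaw -11.56874014479625
```

```bash
cat >> h.py <<'E'
K=np.array([415.4,-90.9,76.1])
Z=R.from_euler("z",PSI,degrees=True).as_matrix(); t=np.radians(34.5)
SX=Z@np.array([np.cos(t),0,np.sin(t)]); SZ=Z@np.array([-np.sin(t),0,np.cos(t)])
RK=np.column_stack([YC,SX,-SZ])
E
python3 - <<'E'
from h import *
print(np.linalg.det(RK),R.from_matrix(RK).as_euler("xyz",degrees=True))
chain([(K-YC*3+SZ*85,RK,50,0.5)])
E
```

```text
1.0000000000000002 [145.5   0.   81. ]
[[[3.5,-12.7,-0.7],[-0.014,-0.014,0.157],0.5],[[1.5,-13.1,-0.9],[-0.014,-0.014,0.156],0.5],[[-0.6,-13.2,-1.1],[-0.014,-0.014,0.157],0.5],[[-2.6,-12.9,-1.2],[-0.014,-0.013,0.157],0.5],[[-4.7,-12.2,-1.4],[-0.014,-0.014,0.156],0.5]]
[[[-6.5,-11.4,-1.4],[-0.014,-0.014,0.157],0.5],[[-8.3,-10.3,-1.5],[-0.014,-0.014,0.157],0.5],[[-9.7,-8.7,-1.6],[-0.014,-0.014,0.156],0.5],[[-11.0,-7.2,-1.4],[-0.014,-0.014,0.157],0.5],[[-12.1,-5.3,-1.5],[-0.014,-0.014,0.157],0.5]]
-- at [367.3 -86.4 146.2]
```

Emit:
play_rows([
  [[3.5, -12.7, -0.7], [-0.014, -0.014, 0.157], 0.5],
  [[1.5, -13.1, -0.9], [-0.014, -0.014, 0.156], 0.5],
  [[-0.6, -13.2, -1.1], [-0.014, -0.014, 0.157], 0.5],
  [[-2.6, -12.9, -1.2], [-0.014, -0.013, 0.157], 0.5],
  [[-4.7, -12.2, -1.4], [-0.014, -0.014, 0.156], 0.5],
])

```text
time_s: 18.23
ee_pos: [394.5, -26.6, 150.5]
tool_rot: [156.8, 18.9, 122.4]
ft_force: [-0.0, -0.5, -0.4]
opening: 42.6
```

Emit:
play_rows([
  [[-6.5, -11.4, -1.4], [-0.014, -0.014, 0.157], 0.5],
  [[-8.3, -10.3, -1.5], [-0.014, -0.014, 0.157], 0.5],
  [[-9.7, -8.7, -1.6], [-0.014, -0.014, 0.156], 0.5],
  [[-11, -7.2, -1.4], [-0.014, -0.014, 0.157], 0.5],
  [[-12.1, -5.3, -1.5], [-0.014, -0.014, 0.157], 0.5],
])

```text
time_s: 18.85
ee_pos: [374.5, -88.9, 144.7]
tool_rot: [145.7, -0.2, 80.7]
ft_force: [-0.7, -0.6, 0.0]
opening: 42.5
```

Emit:
play_rows([
  [[0, 0, 0], [0, 0, 0], 0.5],
  [[0, 0, 0], [0, 0, 0], 0.5],
])

```text
time_s: 19.1
ee_pos: [374.7, -88.1, 145.2]
tool_rot: [145.7, 0.0, 81.2]
ft_force: [0.1, -0.3, -0.2]
opening: 42.5
```

Run:
```python
from h import *
import pickle
T=toolT(); print(T[:3,3].round(1)); print(read_state()["joint_pos"].round(1))
p=read_camera("wrist"); save(p,"w9"); pickle.dump((p,T),open("w9.pkl","wb"))
print("K proj",proj(p,K,T))
for d in landmark_of(p,"stay_knob")[:2]: print(d["score"],d["xy"],unproj(p,d["xy"],T))
chain([(K-YC*3-SZ*9,RK,30,0.5)])
```

```text
[374.7 -88.1 145.2]
[-39.2 -39.  134.8  20.2  55.5 -37.7]
K proj [253.30679847 192.37208744]
0.73 [252.0, 193.7] [410.67928427 -89.12201951  81.75323278]
[[[0.1,-1.9,29.7],[-0.001,-0.0,0.001],0.5],[[0.1,-1.9,29.7],[-0.001,-0.001,0.001],0.5],[[0.1,-2.0,29.7],[-0.0,-0.0,0.001],0.5]]
-- at [419.9 -94.7  68.7]
```

View pics/w9.png

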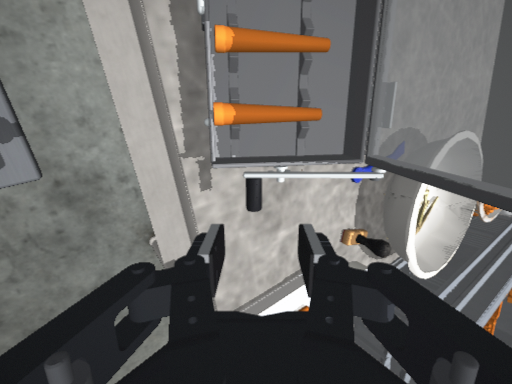

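Joint 2 sits close to its limit here, so I'll use a gentler tilt of 22°. The knob projects to (253, 192), which matches the picture.

```bash
cat >> h.py <<'E'
t2=np.radians(22)
RK2=np.column_stack([YC,Z@[np.cos(t2),0,np.sin(t2)],Z@[np.sin(t2),0,-np.cos(t2)]])
E
python3 - <<'E'
from h import *
z=RK2[:,2]
chain([(K-YC*3-z*50,RK2,30,0.5),(K-YC*3+z*10,RK2,30,0.5)])
E
```

```text
[[[0.2,2.5,15.6],[0.108,-0.001,0.001],0.5],[[0.2,4.2,15.3],[0.108,-0.0,0.002],0.5]]
-- at [396.4 -90.9 122.5]
[[[-0.0,0.0,20.0],[-0.0,-0.0,-0.0],0.5],[[-0.0,0.0,20.0],[-0.0,-0.0,-0.0],0.5],[[-0.0,0.0,20.0],[-0.0,-0.0,-0.0],0.5]]
-- at [418.6 -94.4  66.8]
```

Emit:
play_rows([
  [[0.2, 2.5, 15.6], [0.108, 0, 0.001], 0.5],
  [[0.2, 4.2, 15.3], [0.108, 0, 0.002], 0.5],
  [[0, 0, 0], [0, 0, 0], 0.5],
  [[0, 0, 0], [0, 0, 0], 0.5],
])

```text
time_s: 19.7
ee_pos: [396.2, -90.8, 122.4]
tool_rot: [158.0, -0.1, 81.0]
ft_force: [-0.3, 0.4, -0.4]
opening: 42.7
```

Run:
```python
from h import *
T=toolT(); print(T[:3,3].round(1),read_state()["joint_pos"].round(1))
p=read_camera("wrist"); save(p,"w10")
m=p["color"].max(2)<70
X=cloud(p,m,T); X=X[np.linalg.norm(X-K,axis=1)<24]
print(len(X),np.percentile((X-K)@YC,[1,50,99]).round(1))
from scipy.optimize import least_squares
xh=Z@[1,0,0]; a=(X-K)@xh; z=X[:,2]-K[2]
r=least_squares(lambda v: np.hypot(a-v[0],z-v[1])-7,[0,0],loss="soft_l1"); print(r.x,np.abs(r.fun).mean())
print("proj",proj(p,K,T))
zz=RK2[:,2]
chain([(K-YC*3+zz*10,RK2,30,0.5)])
```

```text
[396.2 -90.8 122.4] [-30.3 -24.5 126.6   9.4  57.6 -24.8]
610 [-14.3  -0.2  14. ]
[-3.67778377e-01  5.96755615e-05] 0.4143899241447572
proj [259.76593465 204.19356424]
[[[0.0,0.1,20.1],[0.0,-0.0,-0.001],0.5],[[0.0,0.0,20.1],[0.001,-0.001,-0.0],0.5],[[0.1,0.1,20.1],[0.0,-0.0,-0.001],0.5]]
-- at [418.6 -94.4  66.8]
```

View pics/w10.png

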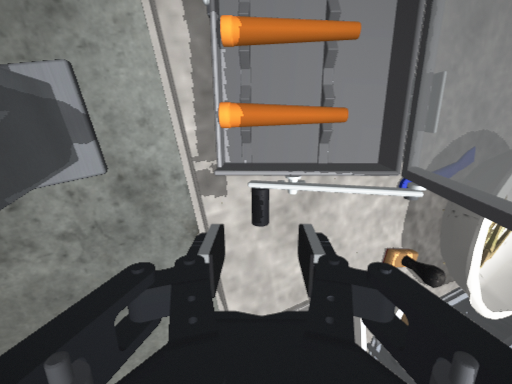

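Emit:
play_rows([
  [[0, 0, 22], [0, 0, 0], 0.62],
  [[0, 0, 22], [0, 0, 0], 0.62],
  [[0, 0, 16], [0, 0, 0], 0.62],
  [[0, 0, 0], [0, 0, 0], 0.62],
])

```text
time_s: 20.25
ee_pos: [417.9, -94.7, 66.7]
tool_rot: [158.0, -0.1, 80.9]
ft_force: [0.7, 0.2, 0.7]
opening: 32.3
```

Emit:
play_rows([
  [[0, 0, 0], [0, 0, 0], 1],
  [[0, 0, 0], [0, 0, 0], 1],
  [[0, 0, 0], [0, 0, 0], 1],
])

```text
time_s: 20.62
ee_pos: [418.2, -94.9, 67.8]
tool_rot: [157.9, -0.1, 80.9]
ft_force: [-7.1, -0.6, 2.2]
opening: 11.3
```

Run:
```python
from h import *
T=toolT(); print(T[:3,3].round(1),read_state()["joint_pos"].round(1))
print("lift14",(RK2.T@(SZ*14)).round(1),"draw12",(RK2.T@(-SX*12)).round(1))
p=read_camera("wrist"); save(p,"w11")
```

```text
[418.2 -94.9  67.8] [-28.7 -16.9 128.7   9.9  47.8 -24.9]
lift14 [ -0.   -3.  -13.7] draw12 [ -0.  -11.7   2.6]
```

View pics/w11.png

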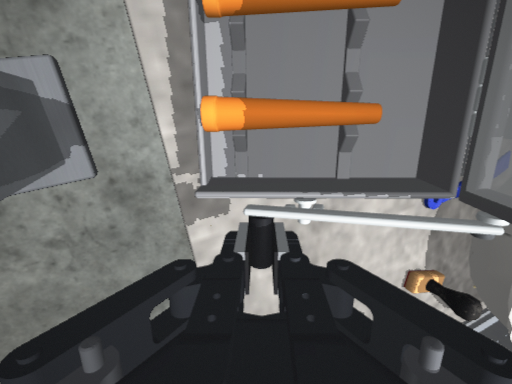

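The knob sits between the pads at (260, 235). I'll lift it.

Emit:
play_rows([
  [[0, -1, -5], [0, 0, 0], 1],
  [[0, -1, -5], [0, 0, 0], 1],
  [[0, -1.2, -5], [0, 0, 0], 1],
  [[0, 0, 0], [0, 0, 0], 1],
])

```text
time_s: 21.18
ee_pos: [410.1, -93.6, 80.2]
tool_rot: [157.9, -0.1, 80.9]
ft_force: [-3.4, -1.4, -2.7]
opening: 11.3
```

Run:
```python
from h import *
p=read_camera("wrist"); save(p,"w12")
```

```text
(no output)
```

View pics/w12.png

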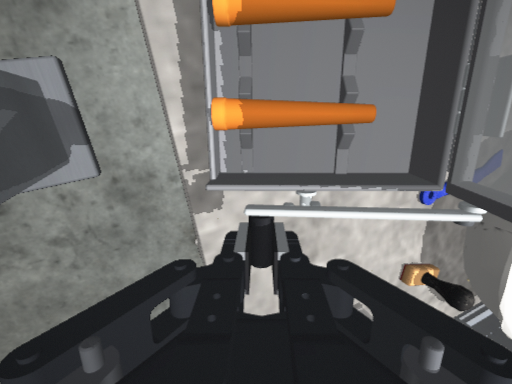

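Emit:
play_rows([
  [[0, -3, -1], [0, 0, 0], 1],
  [[0, -5, 1], [0, 0, 0], 1],
  [[0, -5, 1], [0, 0, 0], 1],
  [[0, 0, 0], [0, 0, 0], 1],
])

```text
time_s: 21.72
ee_pos: [399.0, -91.8, 74.3]
tool_rot: [157.9, -0.1, 80.9]
ft_force: [2.3, -2.5, -4.0]
opening: 11.6
```

Run:
```python
from h import *
T=toolT(); print((T[:3,3]-[418.2,-94.9,67.8])@SX,(T[:3,3]-[418.2,-94.9,67.8])@SZ, read_state()["joint_pos"].round(1))
p=read_camera("wrist"); save(p,"w13")
```

```text
-12.333227748044257 16.381021826204048 [-30.1 -20.6 130.3  10.2  50.1 -26.1]
```

View pics/w13.png

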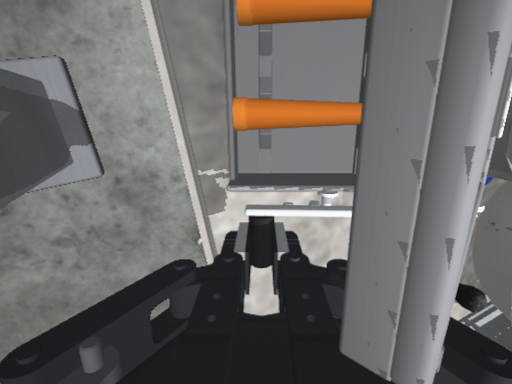

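Emit:
play_rows([
  [[0, 0, 0], [0, 0, 0], 0.5],
  [[0, 0, 0], [0, 0, 0], 0.5],
  [[-30, -2, -3], [0, 0, 0], 0.5],
  [[-50, -10, -10], [0, 0, 0], 0.5],
  [[-55, -15, -20], [0, 0, 0], 0.5],
])

```text
time_s: 22.4
ee_pos: [345.9, -209.7, 91.8]
tool_rot: [158.1, -0.1, 80.9]
ft_force: [1.2, -1.4, 0.6]
opening: 42.3
```

Run:
```python
from h import *
T=toolT(); print(T[:3,3].round(1),read_state()["joint_pos"].round(1))
p=read_camera("wrist"); save(p,"w14")
p=read_camera("scene"); save(p,"s14")
```

```text
[ 345.9 -209.7   91.8] [-55.2 -20.7 128.1  18.5  58.5 -53.8]
```

View pics/w14.png

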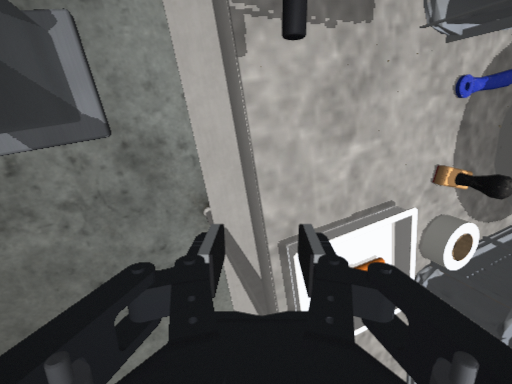

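View pics/s14.png

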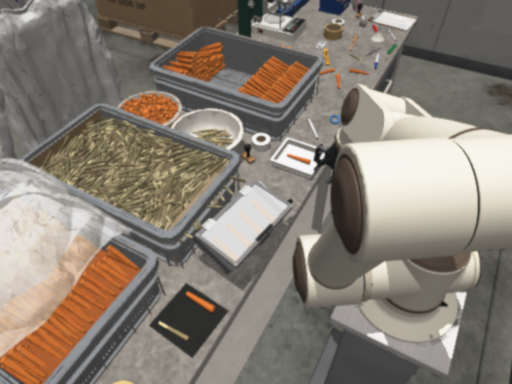

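The lid looks nearly down and the gripper is clear of it. I'll move above the rim with the fingers closed.

Run:
```python
from h import *
RPz=np.column_stack([YC,U,-N])
for h in (41,90,120): print(h,casept(2.5,-2,h).round(1))
T=toolT()
chain([(T[:3,3]+[15,10,90],RPz,45,1),(casept(2.5,2,115),RPz,45,1)])
```

```text
41 [407.5  66.1  68.6]
90 [388.8  69.1 113.8]
120 [377.3  70.9 141.4]
[[[4.1,15.3,-26.2],[-0.005,0.001,-0.003],1],[[4.1,15.4,-26.1],[-0.004,0.001,-0.003],1],[[4.1,15.6,-26.0],[-0.005,0.002,-0.003],1]]
-- at [ 359.6 -203.7  182.9]
[[[39.1,-5.1,4.8],[-0.0,-0.0,-0.0],1],[[39.2,-5.1,4.7],[-0.0,-0.0,-0.0],1],[[39.1,-5.0,4.8],[-0.0,-0.0,-0.0],1],[[39.1,-5.1,4.8],[-0.0,-0.0,-0.0],1],[[39.2,-5.1,4.8],[-0.0,-0.0,-0.0],1]]
[[[39.1,-5.1,4.7],[-0.0,-0.0,-0.0],1],[[39.1,-5.1,4.8],[-0.0,-0.0,-0.0],1]]
-- at [382.8  70.  138.4]
```

Emit:
play_rows([
  [[4.1, 15.3, -26.2], [-0.005, 0.001, -0.003], 1],
  [[4.1, 15.4, -26.1], [-0.004, 0.001, -0.003], 1],
  [[4.1, 15.6, -26], [-0.005, 0.002, -0.003], 1],
])

```text
time_s: 22.88
ee_pos: [361.7, -198.6, 182.5]
tool_rot: [157.3, -0.1, 81.4]
ft_force: [-0.0, -1.0, 0.6]
opening: 0.3
```

Emit:
play_rows([
  [[39.1, -5.1, 4.8], [0, 0, 0], 1],
  [[39.1, -5.1, 4.8], [0, 0, 0], 1],
  [[39.1, -5.1, 4.8], [0, 0, 0], 1],
  [[39.1, -5.1, 4.8], [0, 0, 0], 1],
  [[39.1, -5.1, 4.8], [0, 0, 0], 1],
])

```text
time_s: 23.5
ee_pos: [376.6, -2.0, 150.1]
tool_rot: [157.2, -0.1, 81.4]
ft_force: [1.0, -0.0, -0.5]
opening: 0.1
```

Emit:
play_rows([
  [[39.1, -5.1, 4.8], [0, 0, 0], 1],
  [[39.1, -5.1, 4.8], [0, 0, 0], 1],
  [[0, 0, 0], [0, 0, 0], 1],
  [[0, 0, 0], [0, 0, 0], 1],
])

```text
time_s: 24.0
ee_pos: [382.6, 74.8, 137.4]
tool_rot: [157.3, -0.1, 81.5]
ft_force: [0.7, -0.1, -0.0]
opening: 0.4
```

Run:
```python
from h import *
import pickle
T=toolT(); print(T.round(3),read_state()["joint_pos"].round(1))
p=read_camera("wrist"); save(p,"w15"); pickle.dump((p,T),open("w15.pkl","wb"))
for d in landmark_of(p,"lid_front")[:3]:
    X=unproj(p,d["xy"],T); print(d["score"],d["xy"],X, "h",(X-CF)@N,"s",(X-CAP2)@U,"y",(X-CAP2)@YC-29)
```

```text
[[ 1.48000e-01  9.12000e-01  3.82000e-01  3.82557e+02]
 [ 9.89000e-01 -1.38000e-01 -5.50000e-02  7.48470e+01]
 [ 2.00000e-03  3.86000e-01 -9.22000e-01  1.37432e+02]
 [ 0.00000e+00  0.00000e+00  0.00000e+00  1.00000e+00]] [  3.5 -27.  126.4  -5.3  58.4  13.9]
0.8 [256.2, 208.4] [402.63565663  67.42604151  80.42407752] h 53.83578819945326 s -2.0706705025581718 y 0.542941853991266
```

View pics/w15.png

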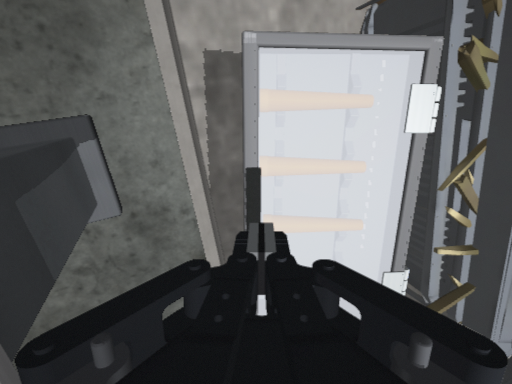

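The lid rests on the catch. The thumb pad's left edge runs at (247-260, 168-230), and its h is 53.8, which is 10 mm proud as described.

Run:
```python
from h import *
RPz=np.column_stack([YC,U,-N])
T=toolT()
P=np.array([402.6,67.4,80.4])
chain([(P+U*1.5+N*8,RPz,22,1)])
```

```text
[[[-1.2,-0.6,17.6],[-0.0,-0.001,0.001],1],[[-1.1,-0.5,17.6],[-0.001,-0.002,0.002],1],[[-1.1,-0.6,17.5],[0.0,-0.001,0.001],1]]
-- at [400.9  67.7  88.4]
```

Emit:
play_rows([
  [[-1.2, -0.6, 20], [0, -0.001, 0.001], 1],
  [[-1.1, -0.5, 20], [0, -0.001, 0.001], 1],
  [[-1.1, -0.6, 12], [0, 0, 0], 1],
  [[0, 0, 4], [0, 0, 0], 1],
  [[0, 0, 3], [0, 0, 0], 1],
])

```text
time_s: 24.72
ee_pos: [403.5, 67.9, 82.8]
tool_rot: [157.2, -0.1, 81.2]
ft_force: [-0.2, -0.8, 0.2]
opening: 0.1
```

Emit:
play_rows([
  [[0, 0, 3], [0, 0, 0], 1],
  [[0, 0, 3], [0, 0, 0], 1],
  [[0, 0, 2], [0, 0, 0], 1],
  [[0, 0, 0], [0, 0, 0], 1],
])

```text
time_s: 25.22
ee_pos: [406.2, 67.8, 75.0]
tool_rot: [157.3, -0.1, 81.3]
ft_force: [0.4, 0.4, -0.1]
opening: 0.2
```

Emit:
play_rows([
  [[0, 0, 2], [0, 0, 0], 1],
  [[0, 0, 2], [0, 0, 0], 1],
  [[0, 0, 0], [0, 0, 0], 1],
])

```text
time_s: 25.6
ee_pos: [407.8, 67.5, 71.2]
tool_rot: [157.3, -0.1, 81.2]
ft_force: [0.0, -0.0, -0.5]
opening: 0.2
```

Emit:
play_rows([
  [[0, 0, 1.5], [0, 0, 0], 1],
  [[0, 0, 0], [0, 0, 0], 1],
])

```text
time_s: 25.85
ee_pos: [408.4, 67.4, 70.2]
tool_rot: [157.3, -0.1, 81.3]
ft_force: [-4.9, 0.4, 8.4]
opening: -0.0
```

Emit:
play_rows([
  [[0, 0, 1], [0, 0, 0], 1],
  [[0, 0, 0], [0, 0, 0], 1],
])

```text
time_s: 26.1
ee_pos: [408.8, 67.4, 69.8]
tool_rot: [157.3, -0.1, 81.3]
ft_force: [-19.8, 0.8, 25.0]
opening: -0.1
```

Emit:
play_rows([
  [[0, 0, -20], [0, 0, 0], 1],
  [[0, 0, -35], [0, 0, 0], 1],
  [[0, 0, -15], [0, 0, 0], 1],
  [[0, 0, 0], [0, 0, 0], 1],
  [[0, 0, 0], [0, 0, 0], 1],
])

```text
time_s: 26.72
ee_pos: [381.9, 71.4, 132.8]
tool_rot: [157.3, -0.1, 81.2]
ft_force: [-0.2, 0.0, -0.5]
opening: 0.1
```

Run:
```python
from fit import *
T=toolT(); print(T[:3,3].round(1),read_state()["ft_force"].round(1))
p=read_camera("wrist"); save(p,"w16")
for d in landmark_of(p,"lid_front")[:3]:
    X=unproj(p,d["xy"],T); print(d["score"],d["xy"],X.round(1), "h",(X-CF)@N)
for uv in [(246,80),(246,120),(246,160)]: X=unproj(p,uv,T); print(uv,((X-CF)@N).round(1),((X-CAP2)@U).round(1))
c=read_camera("scene"); save(c,"s16")
im=cv2.resize(c["color"][130:360,140:340],None,fx=2.6,fy=2.6,interpolation=cv2.INTER_CUBIC); cv2.imwrite("pics/s16c.png",cv2.cvtColor(im,cv2.COLOR_RGB2BGR))
```

```text
[381.9  71.4 132.8] [-0.2  0.  -0.5]
0.8 [255.6, 200.7] [404.   68.5  71.1] h 44.783568772531524
0.71 [262.7, 95.3] [423.8 149.2  68.5] h 39.71674010291273
(246, 80) 42.6 -11.7
(246, 120) 42.7 -12.0
(246, 160) 42.7 -12.3
```

View pics/w16.png

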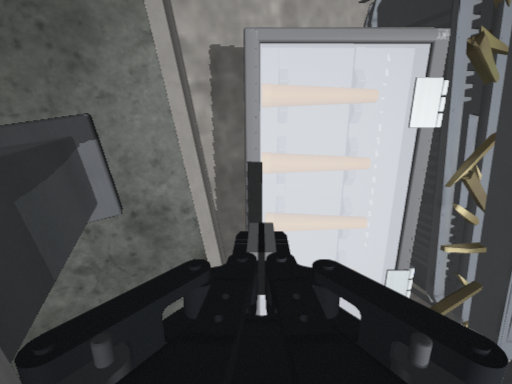

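View pics/s16c.png

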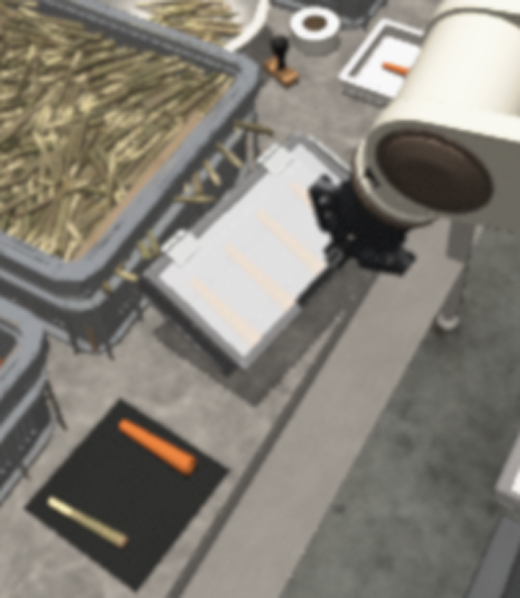

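Run:
```python
from h import *
T=toolT(); p=read_camera("wrist")
m=np.zeros((384,512),bool); m[32:40,256:436]=True
X=cloud(p,m,T); h=(X-CF)@N; s=(X-CAP2)@U; k=np.abs(h-np.median(h))<8
c=np.polyfit(s[k],h[k],1); print("frame slope rad",c[0],"h at s=0,130",np.polyval(c,[0,130]),k.sum())
```

```text
frame slope rad 0.003091699549935911 h at s=0,130 [42.93014857 43.33206951] 1431
```

Run:
```python
from h import *
print(close_job()); print(read_state()["time_s"])
```

```text
the job is handed in; nothing more can be done
None
the job is handed in; nothing more can be done
```

I handed the job in at about 27 s of the 72 s allowed. All the steps went through in order and none needed redoing.

- **Reject:** the uncapped tube was in nest 2. I laid it in the white tray, near the middle, and the picture after release showed it lying there.
- **Replacement:** the capped spare was the middle tube on the mat. It now lies in nest 2, cap to the front. The fit put its cap within about 3 mm of the neighbours' line and its axis about parallel to theirs. The other three packed tubes measured unmoved within about 1 mm when I last saw them with the lid open.
- **Lid:** I lifted the stay off its pin by the knob, drew it forward and let go, and the lid sank onto the catch. Pressing the rim brought it about 10 mm lower. It stayed there after I backed off, with the frame parallel to the case floor to 0.003 rad.
- **Last checks:** the gripper was clear of everything and the force reading was near zero. In the last scene picture, the second open tube and the cone lay on the mat.

**Disagreements and limits:**
- Joint 2 came close to its limit while I approached the knob, so I switched to a gentler tilt.
- The networks gave a few false hits, which I set aside after checking the pictures.
- The final check of the rejected tube was only a distant view from the scene camera.
- I did not look closely at the spare again after the lid came down. With the lid shut, three tube shapes show through it and the arm hides the fourth.

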